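# Set up the biscotti corner

### The arm

A 6-joint arm with a two-finger parallel gripper is mounted at the origin on a cart in front of the work surface, level with it; the furniture and walls round the work are solid. World frame = base frame: x ahead of the robot, y to its left, z up, the work surface at z = 0. Lengths are in m, angles in rad, forces in N, time in s.
With the tool pointing down it reaches from about 0.275 to 0.725 m from the base axis. Payload 5.6 kg.
Tool frame: the origin (TCP) lies on the centre line of the jaws, within the pads' length; the fingertips stand 19 mm ahead of it and the grasp point (between the pads) is the TCP (arm.finger_overhang is the distance from the TCP to the fingertips, in m); z points along the fingers, y is the line along which they close (so a half turn about z gives the same grasp; the last joint's range is limited). The gripper opens to 85 mm and grips with 20 to 120 N. Pads are 22 mm wide; open, the fingers measure 114 mm over their backs; the gripper's body (76 mm by 85 mm) begins 54 mm behind the grasp point. The pads swing forward as they close: fully open they stand 13 mm farther back than shut.
Start: joints at [-1.065, 0.255, 0.108, 0, -1.424, -0.285], TCP at [0.12, -0.537, 0.227] pointing down, gripper open.
Joint ranges: [-2.95, 2.95], [-1.21, 1.97], [-1.09, 1.5], [-2.87, 1.71], [-2.94, -0.07], [-3.05, 3.05]. Speed limits (rad/s): [2.57, 2.57, 3.14, 3.14, 3.14, 3.14].

### API

Orientations are given as a unit quaternion [w, x, y, z].
In Python, from rig import arm gives the robot as it stands. The module is installed in compiled form; this text tells all that it offers.
- The arm moves only by the tool drive_tool, never from a script. Its argument "moves" is a list of rows, each a list of 7 numbers: the turn, a rotation vector about the tool's x, y, z in degrees, then the shift along the tool's x, y, z in cm, then the opening, from -1 (shut) to 1 (fully open), so that 0 is half open. In form: [[wx, wy, wz, dx, dy, dz, hand], ...]. A call has 1 to 8 rows; each row shifts and turns the commanded pose from where the row before left it, along the tool's axes as they then stand; what a row does not reach is not made up. A row lasts 1/8 s, in which the tool goes at most 62.5 mm and 10.7 degrees, less where a joint would pass 70% of its speed; a pose out of reach is approached as far as the arm can. A call with a gripper value outside its range is refused whole. The fingers move at their own pace and stop on an object; "squeeze" is the grip in N (left out, the last holds). Time passes only in rows, so rows that do not move let the fingers close. It gives the time, the measured TCP pose, the force, the opening and the grip force at its end, in the units of the state.
- arm.read_state(): the state, without advancing time (a new reading comes with each control period).
- arm.capture(name): name is "scene" or "top" or "wrist"; returns (picture, depth): 400x640x3 uint8, blue, green, red; 400x640 float32, m along the optical axis (not along the pixel's ray), 0 where there is no reading.
- arm.camera_params(name): a dict with "camera_matrix" (3x3 intrinsics, pixels), "rvec" (rotation vector, rad) and "tvec" (3), from world to camera coordinates, as OpenCV has them. Camera axes: x right, y down, z forward; pixel columns grow to the right and rows downward; lengths in m; the calibration is good to about 2 mm. A picture is of the moment at which its call begins: read the wrist's pose just before it. camera_params takes no time and is no camera call; for the wrist camera it gives the pose at the moment of the call.
- arm.sign_off(): hands the job in; it is judged then, once.
The state is a dict: "time": time; "joint_positions": joint angles; "joint_vel": joint speeds; "joint_torque": joint torques, N m; "tcp_pos": TCP position; "eef_rot": TCP orientation; "contact_force": force on the tool from outside, world axes, zero at the start; "moment": the same for the moment, N m; "finger_gap": opening from 0.0 (shut) to 1.0 (fully open); "grasp_force": force on a finger pad.
Only numpy, scipy, OpenCV 4.12 (cv2) and the standard library are available. Lean on these libraries where they do the work, as an engineer would, in place of code of your own. Each camera call takes 0.05 s, during which the arm holds its last target. There are 200 camera calls.

### The job

Set up the biscotti corner for coffee service: take the lid off the glass jar, feed every biscotto from the baking sheet down through the jar's narrow neck, and put the lid back on straight and fully down. Stand both little serving boards on edge in the dowel rack, each fully down in a slot with its handle up. Keep the jar standing, leave the syrup jug and the shaker where they are, and let go of everything at the end.

Things in the scene. Friction and masses are not known exactly. Their poses are not given: they have to be found in the camera images.
- jar: clear glass jar, loose, 0.95 kg, 200 mm high, standing on the worktop; body 160 mm across up to 125 mm height, then a shoulder in to a neck 62 mm across outside (rim 68) and 54 mm inside, from 172 mm up. Inside floor 8 mm up. Origin: centre of its underside, z up along its axis. The lid is on it at the start
- jar_mouth (a point): centre of the jar's mouth, at rim height, 200 mm above the jar's underside
- lid: loose cork and wood lid, 0.1 kg: cork plug 48 mm across, 12 deep, under a disc 74 mm across, 9 thick, with a round knob on top, 32 mm across, 26 high; 47 mm in all. Origin: centre of the plug's underside, z up through the knob. Fully down on the jar the disc lies on the rim, the origin 12 mm below the mouth. It can stand on its plug on the worktop
- rack: pale wooden rack fixed on the worktop, 142 mm along its x, 88 along its y: runners 24 mm wide, 18 high at y = -32 and +32 mm, each with four upright dowels, 14 mm thick, round-topped, at x = -51, -17, 17, 51 mm, reaching 92 mm above the worktop. Three slots lie between them along y, centred at x = -34, 0, 34 mm, 20 mm wide. Origin: centre of its underside, z up
- rack_floor (a point): centre of the rack at the height of the runners' top, 18 mm above the worktop, on which a board's end rests; axes as the rack's
- board1: small wooden serving board, loose, about 0.09 kg, 12 mm thick, 170 long, lying flat: blade 110 mm long (x = -25 to +85), 90 wide; handle 60 mm long, 30 wide (x = -85 to -25). Origin: mid-length, on its underside; x from handle to blade, z its face normal. Standing in the rack its blade end rests on the runners: x down, origin 85 mm above rack_floor; either face may look to the robot. One per slot
- board2: small wooden serving board, loose, about 0.09 kg, 12 mm thick, 170 long, lying flat: blade 110 mm long (x = -25 to +85), 90 wide; handle 60 mm long, 30 wide (x = -85 to -25). Origin: mid-length, on its underside; x from handle to blade, z its face normal. Standing in the rack its blade end rests on the runners: x down, origin 85 mm above rack_floor; either face may look to the robot. One per slot
- sheet: flat dark steel baking sheet fixed on the worktop, 205 mm along its x, 290 mm along its y, 4 mm thick. Origin: centre of its underside. The biscotti lie on it, roughly along its y
- biscotto1: hard biscotto, loose, 0.035 kg, 92 mm long (its x; ends rounded), 30 mm wide (its y), 18 mm thick (its z), lying flat. Origin at the centre of its underside. Three to five of the biscotti are there, the others are absent
- biscotto2: hard biscotto, loose, 0.035 kg, 92 mm long (its x; ends rounded), 30 mm wide (its y), 18 mm thick (its z), lying flat. Origin at the centre of its underside. Three to five of the biscotti are there, the others are absent
- biscotto3: hard biscotto, loose, 0.035 kg, 92 mm long (its x; ends rounded), 30 mm wide (its y), 18 mm thick (its z), lying flat. Origin at the centre of its underside. Three to five of the biscotti are there, the others are absent
- biscotto4: hard biscotto, loose, 0.035 kg, 92 mm long (its x; ends rounded), 30 mm wide (its y), 18 mm thick (its z), lying flat. Origin at the centre of its underside. Three to five of the biscotti are there, the others are absent
- biscotto5: hard biscotto, loose, 0.035 kg, 92 mm long (its x; ends rounded), 30 mm wide (its y), 18 mm thick (its z), lying flat. Origin at the centre of its underside. Three to five of the biscotti are there, the others are absent
- syrup_jug: bystander: glass syrup jug with a dark handle, 131 mm high, loose, at the left end of the worktop; origin at its underside
- shaker: bystander: small glass shaker, 44 mm across, 90 mm high, loose, at the left end of the worktop; origin at its underside

How it is judged:
On the way, in this order (a step that is already met when the one before it is completed fails the run):
1. the lid is taken off the jar and is well clear of its mouth (distance between lid and jar_mouth above 0.09 m), for 0.2 s.
2. every biscotto that is there lies inside the jar (horizontal distance between each of biscotto1, biscotto2, biscotto3, biscotto4, biscotto5 and jar below 0.074 m and z of biscotto1 in the frame of jar between 0 and 0.15 m and z of biscotto2 in the frame of jar between 0 and 0.15 m and z of biscotto3 in the frame of jar between 0 and 0.15 m and z of biscotto4 in the frame of jar between 0 and 0.15 m and z of biscotto5 in the frame of jar between 0 and 0.15 m), for 0.3 s.
At the end, for the whole second after the job is handed in: Biscotti all in the jar below 150 mm; lid on within 8 mm of centre, 5 mm of fully down, level within 0.12 rad; both boards in rack slots, down on the runners within 10 mm, handle up within 0.29 rad, square within 0.3 rad, centred within 30 mm; jar upright, all at rest (all of step 2 and horizontal distance between lid and jar below 0.008 m and z of lid in the frame of jar between 0.182 and 0.193 m and angle between lid's own z axis and vertical below 0.12 rad and z of board1 in the frame of rack_floor between 0.075 and 0.096 m and x of board1 in the frame of rack_floor between -0.05 and 0.05 m and y of board1 in the frame of rack_floor between -0.03 and 0.03 m and angle between each of board1, board2's own x axis and vertical above 2.85 rad and angle between the z axis of each of board1, board2 and the x axis of rack, either way round below 0.3 rad and z of board2 in the frame of rack_floor between 0.075 and 0.096 m and x of board2 in the frame of rack_floor between -0.05 and 0.05 m and y of board2 in the frame of rack_floor between -0.03 and 0.03 m and linear speed of each of biscotto1, biscotto2, biscotto3, biscotto4, biscotto5, board1, board2, lid, jar below 0.03 m/s and angle between jar's own z axis and vertical below 0.1 rad); the robot touches nothing.
It fails at once if the jar is tipped over (angle between jar's own z axis and vertical above 0.6 rad).
It fails at once if a bystander (syrup jug or shaker) is pushed more than 40 mm or knocked over (distance of any of syrup_jug, shaker from where it was at the start of the episode above 0.04 m or angle between any of syrup_jug, shaker's own z axis and vertical above 0.6 rad).
Of biscotto1, biscotto2, biscotto3, biscotto4, biscotto5 only 3 to 5 are there at a start; the rules pass over those that are not, and their reading is None.
At some moment in a run one of biscotto4, biscotto5 may be knocked a few centimetres aside while the robot is not near it.
Once in a run the grip may slacken for a moment while it holds something.
It also fails if it takes over 210 s, if anything falls off the work surface, if the arm or the gripper's body presses on something with over 40 N, if the wrist force passes 120 N, or if a joint passes its speed limit or range.

## Working session

There is one attempt and no reset: what is moved stays moved. The work goes in short steps, Python scripts to look and compute and a tool call to move; the robot and the scene stay as the last step left them, time stands still between calls to the robot, and variables do not carry over. Pictures are saved under pics/ and viewed, at most 14 in all, crops included, and the job is handed in when it is done.

Besides the shell and the picture viewer there is one more tool, called after ">>>" in YAML: its name, and indented under it one key for each argument. drive_tool: Moves the arm, as the interface text tells. Its arguments: {"type":"object","properties":{"moves":{"type":"array"},"squeeze":{"type":"number"}},"required":["moves"]}

```bash
mkdir -p pics; ls; python3 - <<'E'
from rig import arm
import cv2,numpy as np
s=arm.read_state();print({k:np.round(v,3) for k,v in s.items()})
for n in("scene","top"):
    p,d=arm.capture(n);cv2.imwrite(f"pics/{n}0.png",p);np.save(f"pics/{n}0.npy",d)
    c=arm.camera_params(n);print(n,c)
    R=cv2.Rodrigues(np.array(c["rvec"],float))[0];print(-R.T@np.array(c["tvec"]).ravel())
E
```

```text
pics
{'time': np.float64(0.0), 'joint_positions': array([-1.065,  0.256,  0.107, -0.   , -1.424, -0.285]), 'joint_vel': array([-0.   , -0.002,  0.001, -0.001,  0.   , -0.002]), 'joint_torque': array([ 1.0000e-03, -3.8664e+01,  2.3794e+01,  5.3650e+00, -6.0000e-03,
        0.0000e+00]), 'tcp_pos': array([ 0.12 , -0.536,  0.226]), 'eef_rot': array([-0.   , -0.11 ,  0.994,  0.001]), 'contact_force': array([-0.488,  0.513, -0.732]), 'moment': array([-0.054,  0.04 ,  0.023]), 'grasp_force': np.float64(0.0), 'finger_gap': np.float64(0.999)}
scene {'camera_matrix': array([[366.64553224,   0.        , 315.85486555],
       [  0.        , 366.64553224, 197.62389482],
       [  0.        ,   0.        ,   1.        ]]), 'rvec': array([ 1.91528352, -0.56974228,  0.34836939]), 'tvec': array([-0.36254589,  0.29414848,  1.04401661])}
[-0.13414614 -0.90979423  0.67986234]
top {'camera_matrix': array([[496.24113147,   0.        , 318.10166703],
       [  0.        , 496.24113147, 196.7207908 ],
       [  0.        ,   0.        ,   1.        ]]), 'rvec': array([ 2.16247992, -2.10605218,  0.14394344]), 'tvec': array([0.12299379, 0.55074437, 1.50989076])}
[0.31271829 0.10766437 1.57760344]
```

View pics/top0.png

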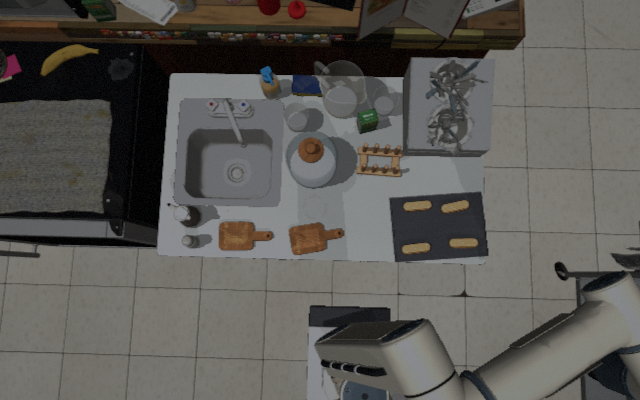

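View pics/scene0.png

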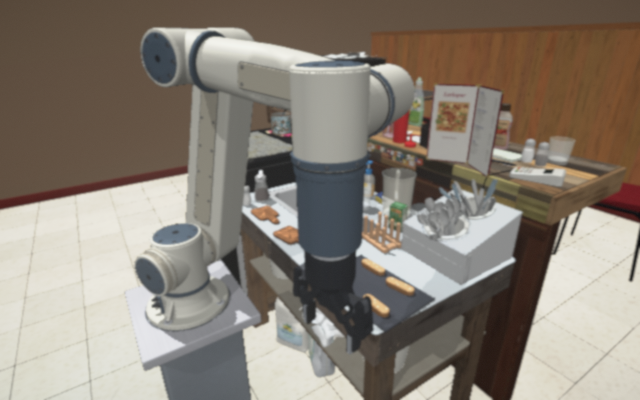

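The top view shows four biscotti on the sheet at (417,206), (455,206), (415,249) and (463,243). The boards are near (245,236) and (316,238), with handles to the right. The jar is at about (312,160) with its lid knob at (310,147), and the rack is at (380,160). The scene view agrees; the arm blocks part of it.

```bash
cat > h.py <<'E'
from rig import arm
import cv2,numpy as np
from scipy.spatial.transform import Rotation as Ro
np.set_printoptions(precision=4,suppress=True)
def cam(n):
    c=arm.camera_params(n);R=cv2.Rodrigues(np.array(c["rvec"],float))[0];t=np.array(c["tvec"],float).ravel()
    return np.array(c["camera_matrix"]),R,t
def ray(C,uv,z):
    "pixels onto the plane at height z"
    K,R,t=C;uv=np.atleast_2d(np.array(uv,float));d=np.c_[uv,np.ones(len(uv))]@np.linalg.inv(K).T@R;o=-R.T@t
    return o+d*((z-o[2])/d[:,2])[:,None]
def proj(C,P):
    K,R,t=C;q=(np.atleast_2d(P)@R.T+t)@K.T;return q[:,:2]/q[:,2:]
def wood(p,roi,lo=(5,70,70),hi=(25,255,255),k=0):
    x0,y0,x1,y1=roi;m=np.zeros(p.shape[:2],np.uint8)
    m[y0:y1,x0:x1]=cv2.inRange(cv2.cvtColor(p[y0:y1,x0:x1],cv2.COLOR_BGR2HSV),lo,hi)
    if k:m=cv2.morphologyEx(m,cv2.MORPH_OPEN,np.ones((k,k)))
    return m
def blobs(m,a=40):
    return [c for c in cv2.findContours(m,cv2.RETR_EXTERNAL,cv2.CHAIN_APPROX_NONE)[0] if cv2.contourArea(c)>a]
def rect(C,c,z):
    "centre, long axis deg, sizes of a blob on plane z, world"
    P=ray(C,c[:,0,:],z)[:,:2].astype(np.float32);b=cv2.boxPoints(cv2.minAreaRect(P))
    e=[b[1]-b[0],b[2]-b[1]];e.sort(key=np.linalg.norm);return b.mean(0),np.degrees(np.arctan2(e[1][1],e[1][0])),np.linalg.norm(e,axis=1)
def tool():
    s=arm.read_state();q=s["eef_rot"];R=Ro.from_quat([q[1],q[2],q[3],q[0]]);return np.array(s["tcp_pos"]),R,s
def move(p,yaw=None,quat=None):
    """shift in tool axes (cm) and turn (deg) from here to TCP p; yaw = world angle of closing line, tool down"""
    t,R,s=tool()
    if yaw is not None:
        yv=np.array([np.cos(np.radians(yaw)),np.sin(np.radians(yaw)),0])
        if yv@R.as_matrix()[:,1]<0: yv=-yv
        zv=np.array([0,0,-1.]);T=Ro.from_matrix(np.c_[np.cross(yv,zv),yv,zv])
    else: T=quat if quat is not None else R
    print("shift cm",np.round(R.inv().apply(np.array(p)-t)*100,2),"turn",np.round(np.degrees((R.inv()*T).as_rotvec()),1),"shift after turn",np.round(T.inv().apply(np.array(p)-t)*100,2),"t",round(float(s["time"]),2),"tcp",t)
E
python3 - <<'E'
from h import *
p=cv2.imread("pics/top0.png");d=np.load("pics/top0.npy");C=cam("top")
for c in blobs(wood(p,(392,196,486,260),lo=(5,60,110))):print("bis",rect(C,c,.022),c.mean((0,1)))
for c in blobs(wood(p,(210,215,350,258))):
    print("board",rect(C,c,.012),c.mean((0,1)))
    P=ray(C,c[:,0,:],.012);i=np.argmin(P[:,1]);j=np.argmax(P[:,1]);print(P[i],P[j])
c=max(blobs(wood(p,(295,132,330,170))),key=cv2.contourArea);print("lid",cv2.minEnclosingCircle(c),ray(C,cv2.minEnclosingCircle(c)[0],.209))
g=p[140:182,350:408];cv2.imwrite("pics/rack.png",np.hstack([cv2.resize(g,None,fx=8,fy=8),cv2.resize(p[130:190,285:340],None,fx=5.6,fy=5.6)]))
print(d[227,480],d[100,330],d[185,200])
print(tool()[1].as_matrix())
E
```

```text
bis (array([ 0.3974, -0.1701], dtype=float32), np.float32(-81.37254), array([0.0268, 0.0851], dtype=float32)) [415.7627 247.6271]
bis (array([ 0.4181, -0.3185], dtype=float32), np.float32(-85.11001), array([0.0253, 0.0842], dtype=float32)) [463.4667 242.2167]
bis (array([ 0.5311, -0.1748], dtype=float32), np.float32(-83.29349), array([0.027 , 0.0829], dtype=float32)) [416.7966 205.1017]
bis (array([ 0.5316, -0.2936], dtype=float32), np.float32(-75.94978), array([0.027 , 0.0853], dtype=float32)) [454.5932 205.9661]
board (array([0.4246, 0.1406], dtype=float32), np.float32(-78.16211), array([0.0891, 0.1665], dtype=float32)) [313.7786 237.2286]
[0.4319 0.0594 0.012 ] [0.4433 0.2272 0.012 ]
board (array([0.4224, 0.3662], dtype=float32), np.float32(-88.45995), array([0.0854, 0.1658], dtype=float32)) [242.4648 235.6408]
[0.4165 0.2831 0.012 ] [0.4501 0.4499 0.012 ]
lid ((310.5, 149.5), 12.747649192810059) [[0.6566 0.1595 0.209 ]]
1.5709257 1.464852 1.7343315
[[-0.9757 -0.219  -0.0005]
 [-0.219   0.9757  0.0016]
 [ 0.0001  0.0017 -1.    ]]
```

View pics/rack.png

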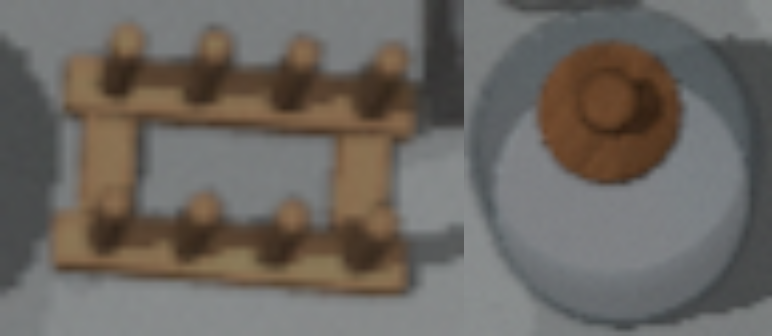

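The crop shows the rack with dowel tops at full-image (366,145), (377,145), (388,146), (399,147) and (364,165), (375,166), (386,167), (397,167). The disc and knob of the lid are clear at about (310,149).

```bash
python3 - <<'E'
from h import *
C=cam("top");k=np.array([[128,38],[215,42],[303,50],[390,60],[112,202],[203,208],[292,213],[380,220]])/8+[350,140]
P=ray(C,k,.088);print(P,P.mean(0));print(ray(C,[[405,155],[487,155]],.15)); d=np.load("pics/top0.npy");print(d[140,408:416],d[150,450])
d2=P[[3,7]].mean(0)-P[[0,4]].mean(0);print("rack dir",np.degrees(np.arctan2(d2[1],d2[0])),np.linalg.norm(d2))
move([.56,.1,.36],yaw=0)
W=cam("wrist");print(tool()[1].as_matrix().T@(-W[1].T@W[2]-tool()[0]),W[1]@tool()[1].as_matrix())
E
```

```text
[[ 0.7061 -0.0065  0.088 ]
 [ 0.7053 -0.04    0.088 ]
 [ 0.703  -0.0738  0.088 ]
 [ 0.6998 -0.1072  0.088 ]
 [ 0.6414 -0.0012  0.088 ]
 [ 0.6399 -0.036   0.088 ]
 [ 0.6388 -0.07    0.088 ]
 [ 0.6369 -0.1036  0.088 ]] [ 0.6714 -0.0548  0.088 ]
[[ 0.6615 -0.1166  0.15  ]
 [ 0.6672 -0.3565  0.15  ]]
[1.5064 1.5038 1.5052 1.5024 1.5029 1.5001 1.5081 1.5009] 1.5078107
rack dir -93.06405978493203 0.10166675612322108
shift cm [-56.82  52.47 -13.29] turn [  0.1   0.1 -77.3] shift after turn [-63.62 -43.96 -13.37] t 0.1 tcp [ 0.1204 -0.5362  0.2263]
[ 0.0671  0.0004 -0.1457] [[-0.0002  1.     -0.0015]
 [-0.965  -0.0006 -0.2624]
 [-0.2624  0.0015  0.965 ]]
```

>>> drive_tool:
  moves:
    - [0,0,-9.7,0,0,-1.7,1]
    - [0,0,-9.7,0,0,-1.7,1]
    - [0,0,-9.7,0,0,-1.7,1]
    - [0,0,-9.7,0,0,-1.7,1]
    - [0,0,-9.7,0,0,-1.7,1]
    - [0,0,-9.7,0,0,-1.7,1]
    - [0,0,-9.7,0,0,-1.7,1]
    - [0,0,-9.4,0,0,-1.7,1]

```text
time: 1.1
tcp_pos: [0.1205, -0.5364, 0.3631]
eef_rot: [-0.0, 0.709, -0.705, -0.0]
contact_force: [0.4, 0.3, -0.4]
finger_gap: 1.002
grasp_force: 0.0
```

>>> drive_tool:
  moves:
    - [0,0,0,-4,-2.75,0,1]
    - [0,0,0,-4,-2.75,0,1]
    - [0,0,0,-4,-2.75,0,1]
    - [0,0,0,-4,-2.75,0,1]
    - [0,0,0,-4,-2.75,0,1]
    - [0,0,0,-4,-2.75,0,1]
    - [0,0,0,-4,-2.75,0,1]
    - [0,0,0,-4,-2.75,0,1]

```text
time: 2.1
tcp_pos: [0.3412, -0.2153, 0.3629]
eef_rot: [0.0, -0.707, 0.707, 0.0]
contact_force: [0.8, 0.2, 0.0]
finger_gap: 0.999
grasp_force: 0.0
```

>>> drive_tool:
  moves:
    - [0,0,0,-4,-2.75,0,1]
    - [0,0,0,-4,-2.75,0,1]
    - [0,0,0,-4,-2.75,0,1]
    - [0,0,0,-4,-2.75,0,1]
    - [0,0,0,-4,-2.75,0,1]
    - [0,0,0,-4,-2.75,0,1]
    - [0,0,0,-4,-2.75,0,1]
    - [0,0,0,-4,-2.75,0,1]

```text
time: 3.1
tcp_pos: [0.5616, 0.1044, 0.3627]
eef_rot: [-0.0, -0.707, 0.707, 0.0]
contact_force: [0.7, 0.0, 1.0]
finger_gap: 1.0
grasp_force: 0.0
```

```bash
python3 - <<'E'
from h import *
t,R,s=tool();print(t,R.as_matrix(),s["joint_positions"])
C=cam("wrist");p,d=arm.capture("wrist");cv2.imwrite("pics/w1.png",p);np.save("pics/w1.npy",d)
E
```

```text
[0.5616 0.1044 0.3627] [[-0.0007 -1.     -0.0008]
 [-1.      0.0007 -0.0002]
 [ 0.0002  0.0008 -1.    ]] [ 0.4575  0.3094  0.5226 -0.0001 -1.7848 -0.4581]
```

View pics/w1.png

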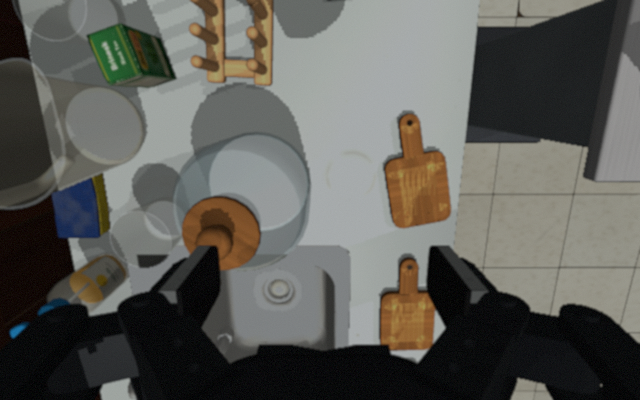

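The wrist view shows the lid disc centred near (222,232), the nearer board with its handle hole at (410,121), the other board with its hole at (408,265), and the rack at the top left.

```bash
python3 - <<'E'
from h import *
p=cv2.imread("pics/w1.png");C=cam("wrist")
c=max(blobs(wood(p,(170,185,275,275),lo=(5,110,60))),key=cv2.contourArea)
P=ray(C,c[:,0,:],.209)[:,:2].astype(np.float32);print("lid",cv2.fitEllipse(P),cv2.minEnclosingCircle(P))
for roi in((370,105,460,232),(365,255,440,355)):
    c=max(blobs(wood(p,roi)),key=cv2.contourArea);print("board",rect(C,c,.012),"tip",ray(C,c[np.argmin(c[:,0,1]),0],.012))
move([.6566,.1595,.26])
E
```

```text
lid ((0.6543747186660767, 0.16052459180355072), (0.06475280225276947, 0.0716777965426445), 53.82230758666992) ((0.6552993059158325, 0.16267402470111847), 0.035826608538627625)
board (array([0.4267, 0.1447], dtype=float32), np.float32(-78.375595), array([0.0885, 0.167 ], dtype=float32)) tip [[0.4455 0.0634 0.012 ]]
board (array([0.4229, 0.369 ], dtype=float32), np.float32(-89.303604), array([0.09  , 0.1654], dtype=float32)) tip [[0.431  0.2864 0.012 ]]
shift cm [-5.07 -9.36  9.9 ] turn [0. 0. 0.] shift after turn [-5.07 -9.36  9.9 ] t 3.15 tcp [0.5636 0.1086 0.3594]
```

>>> drive_tool:
  moves:
    - [0,0,0,-1.75,-3.1,1,0.6]
    - [0,0,0,-1.75,-3.1,1,0.6]
    - [0,0,0,-1.75,-3.1,1,0.6]
    - [0,0,0,0,0,3,0.4]
    - [0,0,0,0,0,3,0.4]
    - [0,0,0,0,0,2,0.4]
    - [0,0,0,0,0,1.6,0.4]
    - [0,0,0,0,0,0,0.4]
  squeeze: 60

```text
time: 4.15
tcp_pos: [0.6532, 0.1552, 0.2351]
eef_rot: [-0.002, -0.707, 0.707, 0.001]
contact_force: [-0.3, 0.1, 0.5]
finger_gap: 0.699
grasp_force: 0.0
```

```bash
python3 - <<'E'
from h import *
t,R,s=tool();print(t,s["finger_gap"],s["contact_force"])
C=cam("wrist");p,d=arm.capture("wrist");cv2.imwrite("pics/w2.png",p)
print(proj(C,[.656,.161,.235]))
E
```

```text
[0.6532 0.1552 0.2351] 0.6994836501112776 [-0.2654  0.0544  0.4899]
[[315.2907 259.6776]]
```

View pics/w2.png

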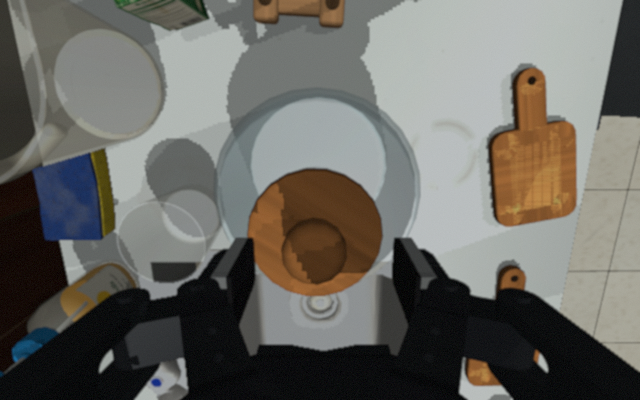

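The knob is at (314,250), between the fingers, with the lid disc centred near (316,232). I'm closing on it.

>>> drive_tool:
  moves:
    - [0,0,0,0,0,0.1,-0.6]
    - [0,0,0,0,0,0,-0.6]
    - [0,0,0,0,0,0,-0.6]
    - [0,0,0,0,0,0,-0.6]
    - [0,0,0,0,0,0,-0.6]
  squeeze: 60

```text
time: 4.82
tcp_pos: [0.6541, 0.1554, 0.2362]
eef_rot: [0.0, -0.707, 0.707, -0.0]
contact_force: [0.3, -0.3, 0.1]
finger_gap: 0.197
grasp_force: 0.0
```

```bash
python3 - <<'E'
from h import *
t,R,s=tool();print(t,s["finger_gap"],s["contact_force"],s["joint_positions"])
p,d=arm.capture("wrist");cv2.imwrite("pics/w3.png",p)
p,d2=arm.capture("scene");cv2.imwrite("pics/s3.png",p)
C=cam("wrist");print(d[[235,245,230],[285,314,350]],proj(C,t))
E
```

```text
[0.6541 0.1554 0.2362] 0.19686647346050945 [ 0.2936 -0.2664  0.0891] [ 0.465   0.5084  0.507  -0.     -1.5692 -0.4659]
[0.1866 0.1604 0.1858] [[321.2947 248.1447]]
```

View pics/w3.png

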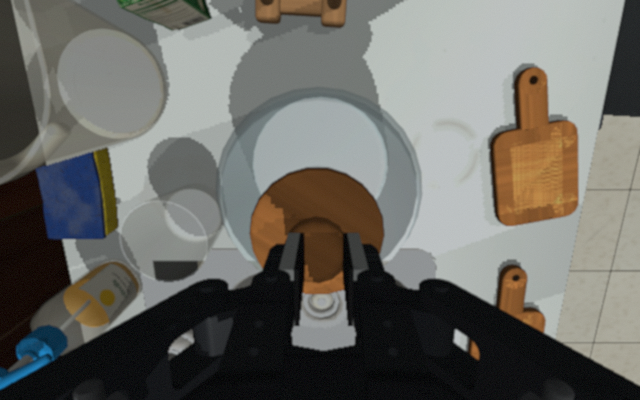

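The shut fingers stand above the knob, with their tips at (285,240) and (355,240), so the height needs checking.

```bash
cat >> h.py <<'E'
def pt(C,uv,d):
    K,R,t=C;q=np.array([(uv[0]-K[0,2])/K[0,0],(uv[1]-K[1,2])/K[1,1],1])*d;return R.T@(q-t)
E
python3 - <<'E'
from h import *
C=cam("wrist");p,d=arm.capture("wrist");print(C[0][0,0])
for uv in((275,225),(320,225),(322,245),(320,260),(290,240),(290,262),(320,185),(200,300),(450,150)):print(uv,d[uv[1],uv[0]],pt(C,uv,d[uv[1],uv[0]]))
E
```

```text
345.43230489637625
(275, 225) 0.18405277 [0.6789 0.1544 0.2088]
(320, 225) 0.16081148 [0.6547 0.1462 0.2307]
(322, 245) 0.1597449 [0.6538 0.1547 0.2341]
(320, 260) 0.16252601 [0.6547 0.1627 0.2334]
(290, 240) 0.13965726 [0.6666 0.1445 0.2522]
(290, 262) 0.12069938 [0.6648 0.1445 0.2718]
(320, 185) 0.17871499 [0.6548 0.1326 0.2084]
(200, 300) 0.09682615 [0.6878 0.1438 0.2964]
(450, 150) 0.38380522 [ 0.5122  0.1448 -0.0009]
```

```bash
python3 - <<'E'
from h import *
print(arm.finger_overhang)
C=cam("wrist");p,d=arm.capture("wrist")
for x in(285,292,300,348,355):
  for y in range(230,300,6):print((x,y),pt(C,(x,y),d[y,x]),p[y,x])
E
```

```text
0.019
(285, 230) [0.6737 0.1575 0.2082] [31 60 94]
(285, 236) [0.6739 0.1613 0.2074] [ 44  84 129]
(285, 242) [0.6715 0.1556 0.2286] [42 58 80]
(285, 248) [0.6679 0.1447 0.2595] [58 59 59]
(285, 254) [0.6673 0.1446 0.2651] [60 62 60]
(285, 260) [0.6666 0.1441 0.271 ] [61 62 60]
(285, 266) [0.6663 0.1447 0.2743] [60 60 58]
(285, 272) [0.6656 0.1435 0.2808] [37 35 37]
(285, 278) [0.6652 0.1435 0.2847] [15 17 15]
(285, 284) [0.6647 0.1429 0.2893] [15 13 14]
(285, 290) [0.6644 0.1432 0.2922] [12 14 10]
(285, 296) [0.6641 0.1434 0.295 ] [16 11 13]
(292, 230) [0.6682 0.1501 0.227 ] [19 34 50]
(292, 236) [0.6663 0.1448 0.2473] [60 61 59]
(292, 242) [0.6657 0.1447 0.2538] [62 63 62]
(292, 248) [0.6652 0.1447 0.2596] [61 60 60]
(292, 254) [0.6648 0.1448 0.2645] [59 62 59]
(292, 260) [0.6643 0.1445 0.2701] [61 62 58]
(292, 266) [0.6639 0.1449 0.274 ] [59 61 59]
(292, 272) [0.6532 0.0893 0.3818] [104 104 102]
(292, 278) [0.6637 0.1477 0.2771] [105 106 103]
(292, 284) [0.6636 0.1487 0.2793] [12  9  6]
(292, 290) [0.6633 0.1489 0.2828] [5 7 7]
(292, 296) [0.6632 0.1505 0.2837] [11  5  9]
(300, 23
[... 896 characters left out ...]
0.1499 0.2733] [12 14 11]
(348, 284) [0.6446 0.1516 0.2744] [15 15 17]
(348, 290) [0.6447 0.1532 0.2755] [19 16 16]
(348, 296) [0.6446 0.1554 0.2758] [15 17 16]
(355, 230) [0.6361 0.1577 0.2077] [27 56 86]
(355, 236) [0.64   0.1445 0.248 ] [59 61 58]
(355, 242) [0.6405 0.1447 0.2538] [61 63 61]
(355, 248) [0.641  0.1447 0.2596] [64 63 63]
(355, 254) [0.6415 0.1446 0.2652] [62 63 62]
(355, 260) [0.642  0.1442 0.2708] [61 62 62]
(355, 266) [0.6424 0.1444 0.275 ] [57 58 57]
(355, 272) [0.6426 0.1451 0.2779] [92 92 91]
(355, 278) [0.6425 0.1479 0.2769] [89 91 89]
(355, 284) [0.6427 0.1486 0.2794] [12 10  9]
(355, 290) [0.6429 0.1494 0.2819] [10 10  6]
(355, 296) [0.643  0.1504 0.2838] [13  8  9]
```

View pics/s3.png

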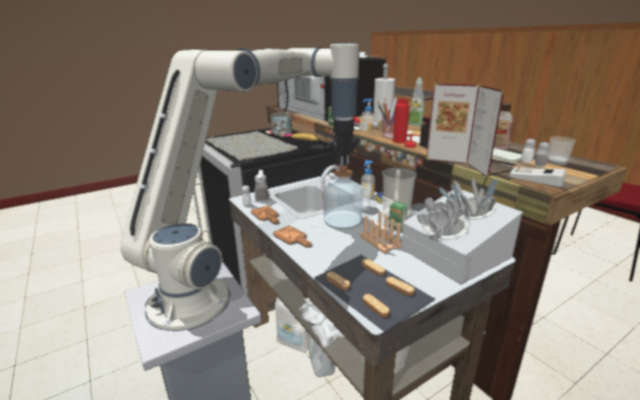

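>>> drive_tool:
  moves:
    - [0,0,0,0,0,-0.5,0.3]
    - [0,0,0,0,0,0,0.3]
    - [0,0,0,0,0,0.7,0.3]
    - [0,0,0,-0.2,0,0.7,0.3]
    - [0,0,0,0,0,0.5,0.3]

```text
time: 5.65
tcp_pos: [0.6538, 0.1575, 0.221]
eef_rot: [-0.001, -0.707, 0.707, 0.0]
contact_force: [-0.5, 0.0, 0.0]
finger_gap: 0.65
grasp_force: 0.0
```

```bash
python3 - <<'E'
from h import *
t,R,s=tool();print(t,s["finger_gap"],s["contact_force"])
C=cam("wrist");p,d=arm.capture("wrist")
P=np.array([[pt(C,(x,y),d[y,x]) for x in range(180,460,2)] for y in range(200,300,2)]).reshape(-1,3)
m=(abs(P[:,1]-(t[1]-.011))<.002)&(abs(P[:,0]-t[0])<.05);Q=P[m];print(len(Q),np.percentile(Q[:,2],[0,1,2,5,10]))
for lo in range(-50,50,10):
    q=Q[(abs(Q[:,0]-t[0]-lo/1000-.005)<.005)]; 
    if len(q): print(lo,len(q),np.sort(q[:,2])[:5])
E
```

```text
[0.6538 0.1575 0.221 ] 0.6498132104040291 [-0.4985  0.0419  0.0003]
1288 [0.2061 0.2072 0.2074 0.2079 0.2083]
-50 16 [0.2703 0.2714 0.2714 0.2718 0.272 ]
-40 330 [0.2065 0.207  0.2082 0.2317 0.2323]
-30 124 [0.2062 0.2067 0.2071 0.2072 0.2074]
-20 35 [0.2074 0.2077 0.2077 0.2078 0.208 ]
-10 90 [0.2065 0.2074 0.2076 0.2077 0.2077]
0 133 [0.207  0.2071 0.2072 0.2075 0.2076]
10 60 [0.2071 0.2074 0.2074 0.2075 0.2076]
20 213 [0.2071 0.2072 0.2072 0.2074 0.2075]
30 283 [0.2061 0.2061 0.207  0.2073 0.2074]
40 4 [0.2718 0.2722 0.2729 0.2745]
```

>>> drive_tool:
  moves:
    - [0,0,0,0,0,0.7,0.2]
    - [0,0,0,0,0,0.6,0.2]
    - [0,0,0,0,0,0.4,0.2]
    - [0,0,0,0,0,0,0.0]
    - [0,0,0,0,0,0,0.0]

```text
time: 6.32
tcp_pos: [0.6542, 0.1574, 0.2054]
eef_rot: [0.0, -0.707, 0.707, -0.0]
contact_force: [-0.3, 0.6, -0.0]
finger_gap: 0.5
grasp_force: 0.0
```

>>> drive_tool:
  moves:
    - [0,0,0,0,0,0,-0.6]
    - [0,0,0,0,0,0,-0.6]
    - [0,0,0,0,0,0,-0.6]
    - [0,0,0,0,0,0,-0.6]
  squeeze: 60

```text
time: 6.82
tcp_pos: [0.6544, 0.1574, 0.2058]
eef_rot: [0.001, -0.707, 0.707, -0.0]
contact_force: [-0.0, 0.4, 5.1]
finger_gap: 0.354
grasp_force: 59.3
```

>>> drive_tool:
  moves:
    - [0,0,0,0,0,-0.5,-0.6]
    - [0,0,0,0,0,-1,-0.6]
    - [0,0,0,0,0,-2,-0.6]
    - [0,0,0,0,0,-3,-0.6]
    - [0,0,0,2,1.6,0,-0.6]
    - [0,0,0,3,2.4,0,-0.6]
    - [0,0,0,3,2.4,0,-0.6]
    - [0,0,0,3,2.4,0,-0.6]
  squeeze: 80

```text
time: 7.82
tcp_pos: [0.565, 0.0466, 0.2703]
eef_rot: [-0.0, -0.707, 0.707, 0.0]
contact_force: [-0.1, -0.2, -0.5]
finger_gap: 0.35
grasp_force: 79.3
```

>>> drive_tool:
  moves:
    - [0,0,0,3,2.4,2,-0.6]
    - [0,0,0,2.7,2.2,4,-0.6]
    - [0,0,0,0,0,4,-0.6]
    - [0,0,0,0,0,4,-0.6]
    - [0,0,0,0,0,4,-0.6]
    - [0,0,0,0,0,3,-0.6]
    - [0,0,0,0,0,1,-0.6]
    - [0,0,0,0,0,0,-0.6]

```text
time: 8.82
tcp_pos: [0.5202, -0.0095, 0.0504]
eef_rot: [-0.0, -0.707, 0.707, -0.0]
contact_force: [-0.4, -0.4, -1.0]
finger_gap: 0.353
grasp_force: 79.4
```

```bash
python3 - <<'E'
from h import *
t,R,s=tool();print(t,s["finger_gap"],s["grasp_force"],s["contact_force"])
for n in("wrist","top"):
    p,d=arm.capture(n);cv2.imwrite(f"pics/{n}4.png",p)
p=cv2.imread("pics/top4.png");a=cv2.resize(p[110:270,150:490],None,fx=2,fy=2);w=cv2.imread("pics/wrist4.png")
cv2.imwrite("pics/m4.png",np.vstack([a,cv2.resize(w,(400,250))[:, :].copy() if 0 else cv2.copyMakeBorder(cv2.resize(w,(400,250)),0,0,0,280,cv2.BORDER_CONSTANT)]))
E
```

```text
[ 0.5202 -0.0095  0.0504] 0.353443866121899 79.36673641204834 [-0.4383 -0.4111 -0.9668]
```

View pics/m4.png

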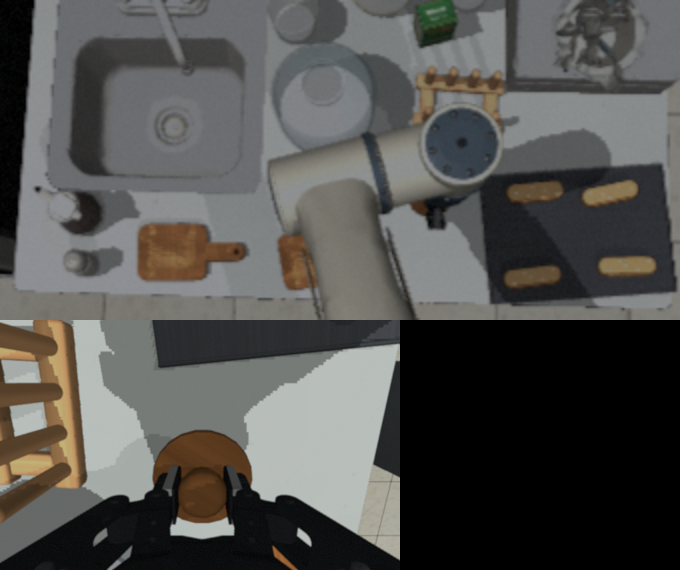

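The lid hangs level in the grip and is clear of the jar. The open mouth shows at (322,85) in the crop, which is (311,152) in the full picture. I'm lowering the lid onto the worktop.

>>> drive_tool:
  moves:
    - [0,0,0,0,0,1.5,-0.6]
    - [0,0,0,0,0,0.8,-0.6]
    - [0,0,0,0,0,0.4,-0.6]
    - [0,0,0,0,0,0.3,-0.6]
    - [0,0,0,0,0,0,-0.6]
    - [0,0,0,0,0,0,-0.6]

```text
time: 9.68
tcp_pos: [0.5202, -0.0095, 0.0203]
eef_rot: [0.0, -0.707, 0.707, -0.0]
contact_force: [-0.6, -0.2, -1.4]
finger_gap: 0.353
grasp_force: 57.0
```

>>> drive_tool:
  moves:
    - [0,0,0,0,0,0.15,-0.6]
    - [0,0,0,0,0,0.1,-0.6]
    - [0,0,0,0,0,0,-0.6]

```text
time: 10.05
tcp_pos: [0.5199, -0.0095, 0.0176]
eef_rot: [0.0, -0.707, 0.707, -0.0]
contact_force: [-0.4, -0.9, -0.7]
finger_gap: 0.35
grasp_force: 79.8
```

>>> drive_tool:
  moves:
    - [0,0,0,0,0,0,0.3]
    - [0,0,0,0,0,0,0.3]
    - [0,0,0,0,0,0,0.3]
    - [0,0,0,0,0,-1,0.3]
    - [0,0,0,0,0,-3,0.3]
    - [0,0,0,0,0,-5,0.3]
    - [0,0,0,0,0,-5,0.3]
    - [0,0,0,0,0,-5,0.3]

```text
time: 11.05
tcp_pos: [0.5197, -0.0096, 0.2102]
eef_rot: [0.0, -0.707, 0.707, -0.0]
contact_force: [0.8, 0.0, -0.7]
finger_gap: 0.647
grasp_force: 0.0
```

```bash
python3 - <<'E'
from h import *
t,R,s=tool();print(t,s["joint_positions"])
C=cam("wrist");p,d=arm.capture("wrist")
for c in blobs(wood(p,(0,0,640,240),lo=(5,100,50)),300):
    P=ray(C,c[:,0,:],.021)[:,:2].astype(np.float32);print(c.mean((0,1)),cv2.minEnclosingCircle(P))
C=cam("top");print("mouth",ray(C,[311,152.5],.2))
E
```

```text
[ 0.5197 -0.0096  0.2102] [ 0.2833  0.2002 -0.0059  0.0002 -1.3636 -0.2841]
[ 11.8623 169.8986] ((0.8239748477935791, -0.0055323317646980286), 0.028224149718880653)
[323.355 169.585] ((0.5189648866653442, -0.006706673186272383), 0.03587615489959717)
[136.5936 121.3933] ((0.6900583505630493, -0.04928227886557579), 0.0961092859506607)
[460.9605  17.4868] ((0.39811480045318604, -0.1440971940755844), 0.021680017933249474)
[312.9836  15.3443] ((0.5286117792129517, -0.1466093361377716), 0.019044630229473114)
mouth [[0.6502 0.1582 0.2   ]]
```

```bash
cat >> h.py <<'E'
def orient(yaw_u,lean):
    """tool down with closing line square to u (u=yaw_u deg, about +y), then leaned by lean deg about tool y"""
    a=np.radians(yaw_u);u=np.array([np.cos(a),np.sin(a),0]);x=-u;z=np.array([0,0,-1.]);y=np.cross(z,x)
    return Ro.from_matrix(np.c_[x,y,z])*Ro.from_rotvec([0,np.radians(lean),0]),u
OV=.029
def plan(E,T,lift=0.):
    "turn from here to T, then shift (tool axes T) that brings pad centre E; lift = extra height of a way point"
    t,R,s=tool();tcp=np.array(E)+OV*T.as_matrix()[:,2];turn=np.degrees((R.inv()*T).as_rotvec());up=np.array([0,0,lift])
    print("turn",np.round(turn,1),"rows",int(np.ceil(np.linalg.norm(turn)/10)),"| to way point",np.round(T.inv().apply(tcp+up-t)*100,2),"| down",np.round(T.inv().apply(-up)*100,2),"| tcp now",t,"goal",tcp,"t",s["time"])
def bis(n=None):
    C=cam("top");p,d=arm.capture("top");o=[]
    for c in blobs(wood(p,(385,190,486,265),lo=(5,60,110))):
        q,a,l=rect(C,c,.022);a=a%180;o.append((q,a));print("bis",q,a,l)
    return o
def pick(q,a):
    T,u=orient(a,45);plan(np.r_[q+.0336*u[:2],.028],T,.07)
def mouth(a=90,m=(.654,.160),z=.229):
    T,u=orient(a,-45);plan(np.r_[np.array(m)-.0155*u[:2],z],T,.07)
E
python3 - <<'E'
from h import *
o=bis();o.sort(key=lambda q:q[0][0]);
for q in o:
    print(q);pick(*q)
E
```

```text
bis [ 0.3928 -0.1402] 91.53326 [0.0248 0.0248]
bis [ 0.4162 -0.3187] 91.52262 [0.0248 0.0838]
bis [ 0.5316 -0.2936] 104.05022 [0.027  0.0853]
(array([ 0.3928, -0.1402], dtype=float32), np.float32(91.53326))
turn [-0.1 45.  -1.8] rows 5 | to way point [-1.65 13.37 17.77] | down [-4.95 -0.    4.95] | tcp now [ 0.5231 -0.0096  0.2148] goal [ 0.3925 -0.1271  0.0075] t 11.15
(array([ 0.4162, -0.3187], dtype=float32), np.float32(91.52262))
turn [-0.1 45.  -1.7] rows 5 | to way point [11.02 11.5  30.43] | down [-4.95  0.    4.95] | tcp now [ 0.5231 -0.0096  0.2148] goal [ 0.4159 -0.3056  0.0075] t 11.15
(array([ 0.5316, -0.2936], dtype=float32), np.float32(104.05022))
turn [  4.8  44.7 -13.6] rows 5 | to way point [ 9.    6.07 28.41] | down [-4.95  0.    4.95] | tcp now [ 0.5231 -0.0096  0.2148] goal [ 0.5284 -0.2809  0.0075] t 11.15
```

>>> drive_tool:
  moves:
    - [0.96,8.94,-2.72,0,0,0,0.2]
    - [0.96,8.94,-2.72,0,0,0,0.2]
    - [0.96,8.94,-2.72,0,0,0,0.2]
    - [0.96,8.94,-2.72,0,0,0,0.2]
    - [0.96,8.94,-2.72,0,0,0,0.2]

```text
time: 11.78
tcp_pos: [0.5204, -0.0087, 0.2087]
eef_rot: [0.24, 0.73, -0.566, 0.299]
contact_force: [0.0, -0.4, 0.2]
finger_gap: 0.601
grasp_force: 0.0
```

>>> drive_tool:
  moves:
    - [0,0,0,1.29,0.87,4.06,0.2]
    - [0,0,0,1.29,0.87,4.06,0.2]
    - [0,0,0,1.29,0.87,4.06,0.2]
    - [0,0,0,1.29,0.87,4.06,0.2]
    - [0,0,0,1.29,0.87,4.06,0.2]
    - [0,0,0,1.29,0.87,4.06,0.2]
    - [0,0,0,1.29,0.87,4.06,0.2]
    - [0,0,0,0,0,0,0.2]

```text
time: 12.78
tcp_pos: [0.5208, -0.2844, 0.0697]
eef_rot: [0.241, 0.729, -0.569, 0.296]
contact_force: [-0.4, -0.4, 0.2]
finger_gap: 0.603
grasp_force: 0.0
```

```bash
python3 - <<'E'
from h import *
T,u=orient(104,45);plan(np.r_[np.array([.5316,-.2936])+.0336*u[:2],.028],T,.0)
print(tool()[2]["joint_positions"])
C=cam("wrist");p,d=arm.capture("wrist");cv2.imwrite("pics/w5.png",p)
for c in blobs(wood(p,(0,0,640,400),lo=(5,60,90)),300):print(c.mean((0,1)),rect(C,c,.022))
E
```

```text
turn [0.8 0.2 0.4] rows 1 | to way point [-4.51 -0.83  4.29] | down [0. 0. 0.] | tcp now [ 0.5208 -0.2844  0.0697] goal [ 0.5284 -0.2809  0.0075] t 12.775
[-0.0122  0.3308 -0.8444  1.3958 -0.7701 -0.9814]
[499.4145 254.4982] (array([ 0.4191, -0.3276], dtype=float32), np.float32(-87.48129), array([0.03  , 0.0643], dtype=float32))
[308.5402 271.3407] (array([ 0.5308, -0.291 ], dtype=float32), np.float32(-77.0531), array([0.0297, 0.0876], dtype=float32))
```

View pics/w5.png

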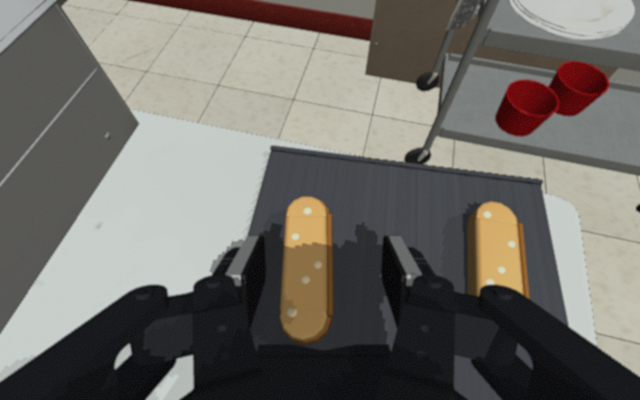

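The biscotto is at (308,270), between the open fingers and aligned with them. I'm going down and closing.

>>> drive_tool:
  moves:
    - [0,0,0,-1.5,-0.8,1.4,0.2]
    - [0,0,0,-1.5,0,1.4,0.2]
    - [0,0,0,-1.0,0,1.0,0.2]
    - [0,0,0,-0.3,0,0.4,0.2]
    - [0,0,0,0,0,0,0.2]
    - [0,0,0,0,0,0,-0.6]
    - [0,0,0,0,0,0,-0.6]
    - [0,0,0,0,0,0,-0.6]
  squeeze: 60

```text
time: 13.82
tcp_pos: [0.5308, -0.2785, 0.0115]
eef_rot: [0.239, 0.73, -0.567, 0.298]
contact_force: [-0.5, 2.6, 6.5]
finger_gap: 0.334
grasp_force: 60.0
```

>>> drive_tool:
  moves:
    - [0,0,0,0,0,0,-0.6]
    - [0,0,0,0,0,0,-0.6]
    - [0,0,0,0.7,0,-0.7,-0.6]
    - [0,0,0,1.5,0,-1.5,-0.6]
    - [0,0,0,2,0,-2,-0.6]
    - [0,0,0,2,0,-2,-0.6]

```text
time: 14.58
tcp_pos: [0.5303, -0.2786, 0.0982]
eef_rot: [0.24, 0.73, -0.567, 0.296]
contact_force: [0.6, -0.6, -0.5]
finger_gap: 0.325
grasp_force: 59.4
```

```bash
python3 - <<'E'
from h import *
mouth(90);mouth(104)
print(tool()[2]["finger_gap"],tool()[2]["joint_positions"])
E
```

```text
turn [  0.9 -89.4  15.5] rows 10 | to way point [-44.12 -12.37  18.62] | down [4.95 0.   4.95] | tcp now [ 0.5303 -0.2786  0.0982] goal [0.654  0.165  0.2085] t 14.575
turn [  0.9 -89.8  -0. ] rows 9 | to way point [-41.08 -22.61  15.58] | down [4.95 0.   4.95] | tcp now [ 0.5303 -0.2786  0.0982] goal [0.6528 0.1649 0.2085] t 14.575
0.3252526934488602 [ 0.036   0.3005 -0.7908  1.2796 -0.806  -0.8729]
```

>>> drive_tool:
  moves:
    - [0,-10,0,0,0,-1,-0.6]
    - [0,-10,0,0,0,-1,-0.6]
    - [0,-10,0,0,0,-1,-0.6]
    - [0,-10,0,0,0,-1,-0.6]
    - [0,-10,0,0,0,0,-0.6]
    - [0,-10,0,0,0,0,-0.6]
    - [0,-10,0,0,0,0,-0.6]
    - [0,-10,0,0,0,0,-0.6]

```text
time: 15.58
tcp_pos: [0.5248, -0.2703, 0.1293]
eef_rot: [-0.146, 0.756, -0.606, -0.202]
contact_force: [0.8, 0.3, -0.5]
finger_gap: 0.329
grasp_force: 59.3
```

>>> drive_tool:
  moves:
    - [0,-9.8,0,0,0,0,-0.6]
    - [0,0,0,-2.1,0,-2.1,-0.6]
    - [0,0,0,-2.1,0,-2.1,-0.6]
    - [0,0,0,0,0,0,-0.6]

```text
time: 16.08
tcp_pos: [0.5252, -0.2638, 0.1896]
eef_rot: [-0.195, 0.737, -0.592, -0.263]
contact_force: [-0.0, 0.4, -0.6]
finger_gap: 0.334
grasp_force: 59.5
```

```bash
python3 - <<'E'
from h import *
mouth(104)
print(tool()[2]["finger_gap"],tool()[2]["joint_positions"])
E
```

```text
turn [ 0.3 -6.8 -1.7] rows 1 | to way point [-33.51 -22.75  20.94] | down [4.95 0.   4.95] | tcp now [ 0.5252 -0.2638  0.1896] goal [0.6528 0.1649 0.2085] t 16.075
0.33397968642344356 [-0.5144  0.7153  0.7484 -0.5222 -2.0445  0.5946]
```

>>> drive_tool:
  moves:
    - [0,-6.8,-1.7,0,0,0,-0.6]
    - [0,0,0,-3.35,-2.27,2.1,-0.6]
    - [0,0,0,-3.35,-2.27,2.1,-0.6]
    - [0,0,0,-3.35,-2.27,2.1,-0.6]
    - [0,0,0,-3.35,-2.27,2.1,-0.6]
    - [0,0,0,-3.35,-2.27,2.1,-0.6]
    - [0,0,0,-3.35,-2.27,2.1,-0.6]
    - [0,0,0,-3.35,-2.27,2.1,-0.6]

```text
time: 17.08
tcp_pos: [0.6126, 0.0391, 0.2487]
eef_rot: [-0.233, 0.727, -0.568, -0.306]
contact_force: [0.7, 0.4, -1.0]
finger_gap: 0.329
grasp_force: 59.4
```

>>> drive_tool:
  moves:
    - [0,0,0,-3.35,-2.27,2.1,-0.6]
    - [0,0,0,-3.35,-2.27,2.1,-0.6]
    - [0,0,0,-3.35,-2.27,2.1,-0.6]
    - [0,0,0,0,0,0,-0.6]
    - [0,0,0,0,0,0,-0.6]

```text
time: 17.7
tcp_pos: [0.6502, 0.1659, 0.2746]
eef_rot: [-0.232, 0.728, -0.568, -0.306]
contact_force: [-0.3, -0.7, -0.1]
finger_gap: 0.331
grasp_force: 59.5
```

```bash
python3 - <<'E'
from h import *
mouth(104)
print(tool()[2]["finger_gap"],tool()[2]["joint_positions"])
p,d=arm.capture("scene");q,e=arm.capture("wrist");C=cam("scene");print(proj(C,[.654,.16,.2]))
cv2.imwrite("pics/m6.png",np.hstack([cv2.resize(p[120:270,260:440],None,fx=2.2,fy=2.2),cv2.resize(q,(400,330))]))
E
```

```text
turn [ 0.5  0.2 -0.2] rows 1 | to way point [-0.16 -0.23 -0.39] | down [4.95 0.   4.95] | tcp now [0.6502 0.1659 0.2746] goal [0.6528 0.1649 0.2085] t 17.7
0.3309989146814371 [ 0.0306  0.613   0.7837 -0.8028 -1.8514  0.0239]
[[341.868  173.9021]]
```

View pics/m6.png

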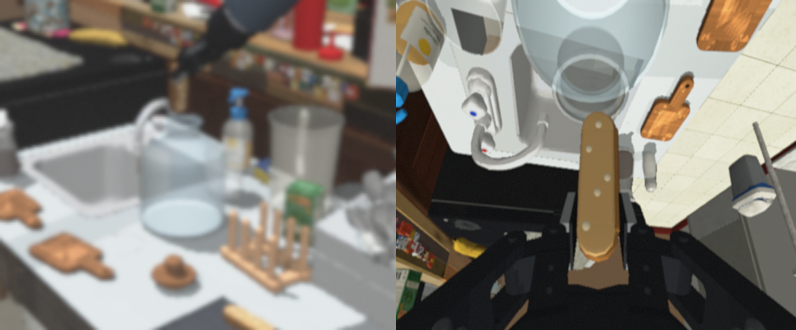

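The biscotto hangs vertically above the jar mouth, seen in the wrist half at (598,185) with the mouth ring at (592,85). I'll check its lower end with depth.

```bash
python3 - <<'E'
from h import *
C=cam("wrist");q,d=arm.capture("wrist")
m=wood(q,(285,120,375,310),lo=(5,60,70),k=3);c=max(blobs(m),key=cv2.contourArea)[:,0,:];print(c.min(0),c.max(0))
for y in range(c[:,1].min()+6,c[:,1].max(),25):
    xs=np.where(m[y])[0];x=int(xs.mean());print((x,y),pt(C,(x,y),d[y,x]))
E
```

```text
[289 135] [360 309]
(323, 141) [0.6516 0.156  0.2196]
(325, 166) [0.651  0.1549 0.2357]
(325, 191) [0.6513 0.1546 0.25  ]
(324, 216) [0.6519 0.1546 0.2629]
(323, 241) [0.6523 0.1553 0.2747]
(322, 266) [0.6527 0.1555 0.2858]
(323, 291) [0.6526 0.1547 0.2963]
```

>>> drive_tool:
  moves:
    - [0,0,0,0.3,-0.2,-0.3,-0.6]
    - [0,0,0,0.8,0,0.8,-0.6]
    - [0,0,0,1.2,0,1.2,-0.6]
    - [0,0,0,1.2,0,1.2,-0.6]
    - [0,0,0,1.2,0,1.2,-0.6]
    - [0,0,0,0,0,0,-0.6]
    - [0,0,0,0,0,0,-0.6]

```text
time: 18.73
tcp_pos: [0.6533, 0.1625, 0.2138]
eef_rot: [-0.233, 0.728, -0.568, -0.305]
contact_force: [0.5, -0.0, -0.7]
finger_gap: 0.329
grasp_force: 59.5
```

>>> drive_tool:
  moves:
    - [0,0,0,0,0,0,0]
    - [0,0,0,0,0,0,0.2]
    - [0,0,0,0,0,0,0.2]
    - [0,0,0,-2,0,-2,0.2]
    - [0,0,0,-2.5,0,-2.5,0.2]
    - [0,0,0,0,0,0,0.2]

```text
time: 19.48
tcp_pos: [0.6545, 0.1623, 0.2808]
eef_rot: [-0.235, 0.729, -0.567, -0.302]
contact_force: [0.5, 0.0, 0.8]
finger_gap: 0.597
grasp_force: 0.0
```

```bash
python3 - <<'E'
from h import *
o=bis()
for q in o: pick(*q)
p,d=arm.capture("scene");q,e=arm.capture("wrist")
cv2.imwrite("pics/m7.png",np.hstack([cv2.resize(p[120:270,260:440],None,fx=2.2,fy=2.2),cv2.resize(q,(400,330))]))
E
```

```text
bis [ 0.5311 -0.1746] 96.706474 [0.027  0.0833]
turn [ 0.3 90.   8.3] rows 10 | to way point [ 7.5  16.14 35.96] | down [-4.95 -0.    4.95] | tcp now [0.654  0.1624 0.2787] goal [ 0.5296 -0.1616  0.0075] t 19.525
```

View pics/m7.png

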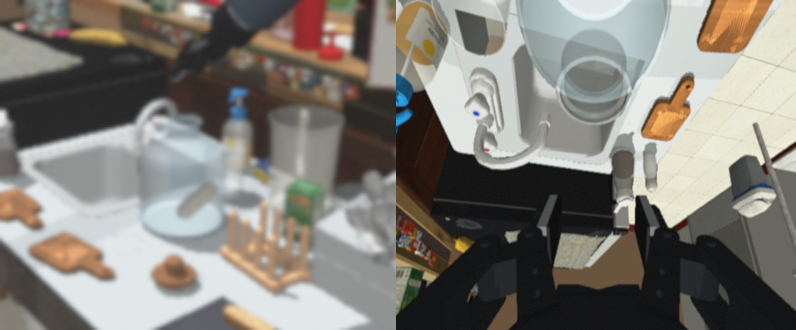

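The first biscotto lies inside the jar, at (200,200) in the left half of the picture. Next is the one at (0.531, -0.175).

>>> drive_tool:
  moves:
    - [0,7.5,0.7,0,0,0,0.2]
    - [0,7.5,0.7,0,0,0,0.2]
    - [0,7.5,0.7,0,0,0,0.2]
    - [0,7.5,0.7,0,0,0,0.2]
    - [0,7.5,0.7,0,0,0,0.2]
    - [0,7.5,0.7,0,0,0,0.2]

```text
time: 20.38
tcp_pos: [0.6533, 0.1625, 0.2762]
eef_rot: [0.015, 0.768, -0.64, -0.01]
contact_force: [0.6, -0.3, -0.4]
finger_gap: 0.599
grasp_force: 0.0
```

>>> drive_tool:
  moves:
    - [0,7.5,0.7,0,0,0,0.2]
    - [0,7.5,0.7,0,0,0,0.2]
    - [0,7.5,0.7,0,0,0,0.2]
    - [0,7.5,0.7,0,0,0,0.2]
    - [0,7.5,0.7,0,0,0,0.2]
    - [0,7.5,0.7,0,0,0,0.2]
    - [0,0,0,0,0,0,0.2]

```text
time: 21.25
tcp_pos: [0.6526, 0.1637, 0.2724]
eef_rot: [0.262, 0.692, -0.61, 0.283]
contact_force: [0.3, -0.7, -0.9]
finger_gap: 0.601
grasp_force: 0.0
```

```bash
python3 - <<'E'
from h import *
print(tool()[2]["joint_positions"])
pick(np.array([.531,-.1745]),97)
E
```

```text
[ 0.7616  0.6978  0.4359  0.6177 -1.812  -0.643 ]
turn [ 0.8 -0.3  0.5] rows 1 | to way point [ 7.98 16.19 35.54] | down [-4.95  0.    4.95] | tcp now [0.6526 0.1637 0.2724] goal [ 0.5294 -0.1615  0.0075] t 21.25
```

>>> drive_tool:
  moves:
    - [0.8,-0.3,0.5,1,2,4.4,0.2]
    - [0,0,0,1,2,4.4,0.2]
    - [0,0,0,1,2,4.4,0.2]
    - [0,0,0,1,2,4.4,0.2]
    - [0,0,0,1,2,4.4,0.2]
    - [0,0,0,1,2,4.4,0.2]
    - [0,0,0,1,2,4.4,0.2]
    - [0,0,0,1,2,4.4,0.2]

```text
time: 22.25
tcp_pos: [0.5317, -0.1602, 0.0823]
eef_rot: [0.248, 0.691, -0.616, 0.287]
contact_force: [1.5, -1.1, -0.0]
finger_gap: 0.6
grasp_force: 0.0
```

>>> drive_tool:
  moves:
    - [0,0,0,0,0,0,0.2]
    - [0,0,0,0,0,0,0.2]

```text
time: 22.5
tcp_pos: [0.5328, -0.1591, 0.0832]
eef_rot: [0.249, 0.69, -0.616, 0.287]
contact_force: [0.4, 0.7, 0.4]
finger_gap: 0.603
grasp_force: 0.0
```

```bash
cat >> h.py <<'E'
def near(q,a):
    "wrist view of the biscotto ahead, then the shift to grasp it"
    C=cam("wrist");p,d=arm.capture("wrist")
    for c in blobs(wood(p,(0,0,640,400),lo=(5,60,70)),800):
        r=rect(C,c,.022)
        if np.linalg.norm(r[0]-q)<.03:print("seen",r,c.mean((0,1)))
    T,u=orient(a,45);plan(np.r_[np.array(q)+.0336*u[:2],.028],T)
E
python3 - <<'E'
from h import *
near([.531,-.1745],97);print(tool()[2]["joint_positions"])
E
```

```text
seen (array([ 0.5306, -0.1719], dtype=float32), np.float32(-83.42793), array([0.0301, 0.0888], dtype=float32)) [328.6741 268.7572]
turn [-0.3  0.3 -0.6] rows 1 | to way point [-5.19  0.42  5.54] | down [0. 0. 0.] | tcp now [ 0.5333 -0.1585  0.0833] goal [ 0.5294 -0.1615  0.0075] t 22.55
[ 0.3704  0.3834 -0.6726  0.9432 -1.0043 -0.9838]
```

>>> drive_tool:
  moves:
    - [0,0,-0.5,-1.7,0.35,1.7,0.2]
    - [0,0,0,-1.7,0,1.7,0.2]
    - [0,0,0,-1.3,0,1.3,0.2]
    - [0,0,0,-0.5,0,0.5,0.2]
    - [0,0,0,0,0,0,0.2]
    - [0,0,0,0,0,0,-0.6]
    - [0,0,0,0,0,0,-0.6]
    - [0,0,0,0,0,0,-0.6]

```text
time: 23.55
tcp_pos: [0.5298, -0.1586, 0.0098]
eef_rot: [0.25, 0.693, -0.612, 0.287]
contact_force: [-0.9, 3.0, 6.6]
finger_gap: 0.334
grasp_force: 60.2
```

>>> drive_tool:
  moves:
    - [0,0,0,0,0,0,-0.6]
    - [0,0,0,0,0,0,-0.6]
    - [0,0,0,0.7,0,-0.7,-0.6]
    - [0,0,0,1.5,0,-1.5,-0.6]
    - [0,0,0,2.5,0,-2.5,-0.6]
    - [0,0,0,3,0,-3,-0.6]
    - [0,-7.5,0,0,0,-0.5,-0.6]
    - [0,-7.5,0,0,0,-0.5,-0.6]

```text
time: 24.55
tcp_pos: [0.5275, -0.1521, 0.1257]
eef_rot: [0.167, 0.726, -0.639, 0.192]
contact_force: [0.0, -0.7, -0.2]
finger_gap: 0.333
grasp_force: 59.4
```

>>> drive_tool:
  moves:
    - [0,-7.5,0,0,0,-0.5,-0.6]
    - [0,-7.5,0,0,0,-0.5,-0.6]
    - [0,-7.5,0,0,0,-0.5,-0.6]
    - [0,-7.5,0,0,0,-0.5,-0.6]
    - [0,-7.5,0,0,0,-0.5,-0.6]
    - [0,-7.5,0,0,0,-0.5,-0.6]
    - [0,-7.5,0,0,0,-0.5,-0.6]
    - [0,-7.5,0,0,0,-0.5,-0.6]

```text
time: 25.55
tcp_pos: [0.5278, -0.1503, 0.1645]
eef_rot: [-0.176, 0.724, -0.637, -0.196]
contact_force: [1.1, -0.1, -0.8]
finger_gap: 0.332
grasp_force: 59.4
```

>>> drive_tool:
  moves:
    - [0,-7.5,0,-1,0,-1,-0.6]
    - [0,-7.5,0,-2.1,0,-2.1,-0.6]
    - [0,0,0,-2.1,0,-2.1,-0.6]
    - [0,0,0,0,0,0,-0.6]

```text
time: 26.05
tcp_pos: [0.5272, -0.1443, 0.2385]
eef_rot: [-0.256, 0.694, -0.61, -0.286]
contact_force: [0.4, 1.1, -1.2]
finger_gap: 0.33
grasp_force: 59.6
```

```bash
python3 - <<'E'
from h import *
mouth(97)
E
```

```text
turn [-0.2  0.2  0.4] rows 1 | to way point [-23.45 -16.29  17.79] | down [ 4.95 -0.    4.95] | tcp now [ 0.5272 -0.1443  0.2385] goal [0.6534 0.165  0.2085] t 26.05
```

>>> drive_tool:
  moves:
    - [0,0,0,-3.3,-2.33,2.5,-0.6]
    - [0,0,0,-3.3,-2.33,2.5,-0.6]
    - [0,0,0,-3.3,-2.33,2.5,-0.6]
    - [0,0,0,-3.3,-2.33,2.5,-0.6]
    - [0,0,0,-3.3,-2.33,2.5,-0.6]
    - [0,0,0,-3.3,-2.33,2.5,-0.6]
    - [0,0,0,-3.3,-2.33,2.5,-0.6]
    - [0,0,0,0,0,0,-0.6]

```text
time: 27.05
tcp_pos: [0.6516, 0.1657, 0.2773]
eef_rot: [-0.255, 0.694, -0.608, -0.289]
contact_force: [-0.2, 0.0, -0.1]
finger_gap: 0.334
grasp_force: 59.6
```

>>> drive_tool:
  moves:
    - [0,0,0,0,0,0,-0.6]
    - [0,0,0,0,0,0,-0.6]

```text
time: 27.3
tcp_pos: [0.652, 0.1606, 0.2773]
eef_rot: [-0.255, 0.692, -0.61, -0.288]
contact_force: [0.6, 0.0, -0.3]
finger_gap: 0.332
grasp_force: 59.6
```

```bash
cat >> h.py <<'E'
def hang():
    C=cam("wrist");q,d=arm.capture("wrist");m=wood(q,(285,120,375,310),lo=(5,60,70),k=3)
    ys=np.where(m.any(1))[0];print(ys.min(),ys.max())
    for y in range(ys.min()+8,ys.max(),40):
        x=int(np.where(m[y])[0].mean());print((x,y),pt(C,(x,y),d[y,x]))
E
python3 - <<'E'
from h import *
mouth(97);hang()
E
```

```text
turn [0.  0.3 0.2] rows 1 | to way point [-0.37 -0.19  0.21] | down [ 4.95 -0.    4.95] | tcp now [0.652  0.1606 0.2773] goal [0.6534 0.165  0.2085] t 27.3
131 309
(322, 139) [0.6534 0.1485 0.2232]
(323, 179) [0.6529 0.1484 0.2469]
(323, 219) [0.6527 0.1492 0.2673]
(322, 259) [0.6532 0.149  0.2858]
(322, 299) [0.653  0.1494 0.302 ]
```

>>> drive_tool:
  moves:
    - [0,0,0,-0.1,-0.1,0.1,-0.6]
    - [0,0,0,0.8,0,0.8,-0.6]
    - [0,0,0,1.2,0,1.2,-0.6]
    - [0,0,0,1.2,0,1.2,-0.6]
    - [0,0,0,1.3,0,1.3,-0.6]
    - [0,0,0,0,0,0,-0.6]
    - [0,0,0,0,0,0,-0.6]

```text
time: 28.22
tcp_pos: [0.6534, 0.1633, 0.2143]
eef_rot: [-0.255, 0.693, -0.61, -0.288]
contact_force: [0.3, -1.5, -0.6]
finger_gap: 0.33
grasp_force: 59.6
```

>>> drive_tool:
  moves:
    - [0,0,0,0,0,0,0]
    - [0,0,0,0,0,0,0.2]
    - [0,0,0,0,0,0,0.2]
    - [0,0,0,-2,0,-2,0.2]
    - [0,0,0,-2.5,0,-2.5,0.2]
    - [0,0,0,0,0,0,0.2]

```text
time: 28.98
tcp_pos: [0.6541, 0.1628, 0.2815]
eef_rot: [-0.257, 0.694, -0.609, -0.285]
contact_force: [0.7, 0.2, 0.7]
finger_gap: 0.601
grasp_force: 0.0
```

```bash
python3 - <<'E'
from h import *
C=cam("top");p,d=arm.capture("top")
for c in blobs(wood(p,(385,190,486,265),lo=(5,60,60))):
    q,a,l=rect(C,c,.022);print("bis",q,a%180,l)
pick(np.array([.3974,-.1701]),98.6);pick(np.array([.418,-.3185]),95)
p,d=arm.capture("scene");cv2.imwrite("pics/s8.png",p);print([ (c.mean((0,1)),cv2.contourArea(c)) for c in blobs(wood(p,(305,190,365,230),lo=(5,60,60)),20)])
E
```

```text
bis [ 0.3979 -0.1724] 98.627365 [0.0287 0.0812]
bis [ 0.4178 -0.32  ] 91.53655 [0.028 0.087]
turn [-0.4 90.2 -1.5] rows 10 | to way point [ 5.38 30.3  33.93] | down [-4.95  0.    4.95] | tcp now [0.6535 0.163  0.2794] goal [ 0.3954 -0.1572  0.0075] t 29.025
turn [-0.4 90.2  2.5] rows 10 | to way point [17.27 27.65 45.81] | down [-4.95  0.    4.95] | tcp now [0.6535 0.163  0.2794] goal [ 0.4169 -0.3055  0.0075] t 29.025
[]
```

>>> drive_tool:
  moves:
    - [0,7.5,-0.12,0,0,0,0.2]
    - [0,7.5,-0.12,0,0,0,0.2]
    - [0,7.5,-0.12,0,0,0,0.2]
    - [0,7.5,-0.12,0,0,0,0.2]
    - [0,7.5,-0.12,0,0,0,0.2]
    - [0,7.5,-0.12,0,0,0,0.2]

```text
time: 29.82
tcp_pos: [0.6528, 0.1631, 0.2767]
eef_rot: [-0.002, 0.754, -0.657, 0.002]
contact_force: [0.8, -0.0, -0.1]
finger_gap: 0.595
grasp_force: 0.0
```

>>> drive_tool:
  moves:
    - [0,7.5,-0.12,0,0,0,0.2]
    - [0,7.5,-0.12,0,0,0,0.2]
    - [0,7.5,-0.12,0,0,0,0.2]
    - [0,7.5,-0.12,0,0,0,0.2]
    - [0,7.5,-0.12,0,0,0,0.2]
    - [0,7.5,-0.12,0,0,0,0.2]
    - [0,0,0,0,0,0,0.2]

```text
time: 30.7
tcp_pos: [0.652, 0.1642, 0.2729]
eef_rot: [0.252, 0.701, -0.601, 0.289]
contact_force: [-0.3, -0.3, -0.3]
finger_gap: 0.6
grasp_force: 0.0
```

>>> drive_tool:
  moves:
    - [0,0,0,0.54,3.03,3.39,0.2]
    - [0,0,0,0.54,3.03,3.39,0.2]
    - [0,0,0,0.54,3.03,3.39,0.2]
    - [0,0,0,0.54,3.03,3.39,0.2]
    - [0,0,0,0.54,3.03,3.39,0.2]
    - [0,0,0,0.54,3.03,3.39,0.2]
    - [0,0,0,0.54,3.03,3.39,0.2]

```text
time: 31.58
tcp_pos: [0.4713, -0.0612, 0.1348]
eef_rot: [0.247, 0.7, -0.605, 0.288]
contact_force: [0.9, 0.3, -0.4]
finger_gap: 0.603
grasp_force: 0.0
```

```bash
python3 - <<'E'
from h import *
pick(np.array([.3975,-.1712]),98.6);print(tool()[2]["joint_positions"])
E
```

```text
turn [-0.   0.4 -0.3] rows 1 | to way point [ 1.93  8.94 10.03] | down [-4.95  0.    4.95] | tcp now [ 0.4713 -0.0612  0.1348] goal [ 0.3955 -0.1583  0.0075] t 31.575
[ 0.6695  0.261  -0.6517  0.709  -1.2126 -0.973 ]
```

>>> drive_tool:
  moves:
    - [0,0,0,0.6,3,3.3,0.2]
    - [0,0,0,0.6,3,3.3,0.2]
    - [0,0,0,0.6,2.6,3.0,0.2]
    - [0,0,0,0,0,0,0.2]
    - [0,0,0,0,0,0,0.2]

```text
time: 32.2
tcp_pos: [0.4, -0.152, 0.08]
eef_rot: [0.247, 0.7, -0.605, 0.289]
contact_force: [0.4, 0.0, 0.4]
finger_gap: 0.599
grasp_force: 0.0
```

```bash
python3 - <<'E'
from h import *
near([.3975,-.1712],98.6);print(tool()[2]["joint_positions"])
E
```

```text
seen (array([ 0.3965, -0.1672], dtype=float32), np.float32(-81.311714), array([0.0303, 0.0887], dtype=float32)) [331.1456 263.5665]
turn [-0.1  0.3 -0.3] rows 1 | to way point [-4.71  0.58  5.54] | down [0. 0. 0.] | tcp now [ 0.4004 -0.1516  0.08  ] goal [ 0.3955 -0.1583  0.0075] t 32.25
[ 0.5387  0.1799 -0.982   0.8918 -0.9914 -1.1217]
```

```bash
cat >> h.py <<'E'
def grasp30(q,a,lift=0):
    T,u=orient(a,30);plan(np.r_[np.array(q)+.035*u[:2],.0295],T,lift)
def mouth60(a,m=(.654,.160),z=.229):
    T,u=orient(a,-60);plan(np.r_[np.array(m)-.0155*u[:2],z],T,.07)
E
python3 - <<'E'
from h import *
grasp30([.397,-.169],98.6)
E
```

```text
turn [ -0.1 -14.7  -0.3] rows 2 | to way point [-4.11  0.59  6.36] | down [0. 0. 0.] | tcp now [ 0.4004 -0.1516  0.08  ] goal [ 0.3939 -0.1487  0.0044] t 32.25
```

>>> drive_tool:
  moves:
    - [0,-7.4,-0.2,0,0,0,0.2]
    - [0,-7.3,-0.1,0,0,0,0.2]
    - [0,0,0,-1.5,0.5,2.2,0.2]
    - [0,0,0,-1.3,0,2.1,0.2]
    - [0,0,0,-0.9,0,1.4,0.2]
    - [0,0,0,0,0,0,0.2]

```text
time: 33.0
tcp_pos: [0.3939, -0.1495, 0.0113]
eef_rot: [0.17, 0.733, -0.629, 0.196]
contact_force: [0.5, -0.2, -0.1]
finger_gap: 0.602
grasp_force: 0.0
```

```bash
python3 - <<'E'
from h import *
grasp30([.397,-.169],98.6);print(tool()[2]["joint_positions"],tool()[2]["contact_force"])
E
```

```text
turn [ 0.  -0.1  0.2] rows 1 | to way point [-0.41 -0.01  0.56] | down [0. 0. 0.] | tcp now [ 0.3939 -0.1495  0.0113] goal [ 0.3939 -0.1487  0.0044] t 33.0
[ 0.3597  0.192  -1.0092  0.8733 -0.6931 -0.9806] [ 0.4945 -0.1811 -0.0939]
```

>>> drive_tool:
  moves:
    - [0,0,0,-0.3,0,0.4,0.2]
    - [0,0,0,0,0,0,0.2]
    - [0,0,0,0,0,0,-0.6]
    - [0,0,0,0,0,0,-0.6]
    - [0,0,0,0,0,0,-0.6]
    - [0,0,0,0,0,0,-0.6]
    - [0,0,0,0,0,0,-0.6]
    - [0,0,0,0.5,0,-0.9,-0.6]

```text
time: 34.0
tcp_pos: [0.3929, -0.149, 0.0167]
eef_rot: [0.17, 0.733, -0.629, 0.196]
contact_force: [-0.0, -1.2, -0.3]
finger_gap: 0.334
grasp_force: 59.2
```

>>> drive_tool:
  moves:
    - [0,0,0,1,0,-1.7,-0.6]
    - [0,0,0,1.7,0,-3,-0.6]
    - [0,0,0,2,0,-3.5,-0.6]
    - [0,-7.5,0,0.5,0,-1,-0.6]
    - [0,-7.5,0,0,0,-1,-0.6]
    - [0,-7.5,0,0,0,-1,-0.6]
    - [0,-7.5,0,0,0,-1,-0.6]
    - [0,-7.5,0,0,0,-1,-0.6]

```text
time: 35.0
tcp_pos: [0.3926, -0.1395, 0.1622]
eef_rot: [-0.044, 0.758, -0.649, -0.051]
contact_force: [-0.0, -0.3, -0.2]
finger_gap: 0.329
grasp_force: 59.2
```

>>> drive_tool:
  moves:
    - [0,-7.5,0,0,0,-1,-0.6]
    - [0,-7.5,0,0,0,-1,-0.6]
    - [0,-7.5,0,0,0,-1,-0.6]
    - [0,-7.5,0,0,0,-1,-0.6]
    - [0,-7.5,0,0,0,-1,-0.6]
    - [0,-7.5,0,0,0,-1,-0.6]
    - [0,-7.5,0,0,0,0,-0.6]
    - [0,0,0,0,0,0,-0.6]

```text
time: 36.0
tcp_pos: [0.396, -0.1662, 0.2113]
eef_rot: [-0.326, 0.655, -0.565, -0.382]
contact_force: [0.4, -1.2, -0.2]
finger_gap: 0.332
grasp_force: 59.2
```

```bash
python3 - <<'E'
from h import *
mouth60(98.6);print(tool()[2]["joint_positions"]);hang()
E
```

```text
turn [ 0.1  0.3 -0.3] rows 1 | to way point [-21.02 -30.39  21.76] | down [6.06 0.   3.5 ] | tcp now [ 0.396  -0.1662  0.2113] goal [0.6526 0.1695 0.2145] t 36.0
[-0.6536  0.5651  0.3368 -0.7659 -2.0924  0.674 ]
120 309
(317, 128) [ 0.3997 -0.1788  0.1567]
(320, 168) [ 0.3986 -0.1802  0.1766]
(331, 208) [ 0.394  -0.1811  0.1948]
(323, 248) [ 0.3975 -0.1803  0.2118]
(323, 288) [ 0.3975 -0.1801  0.228 ]
```

>>> drive_tool:
  moves:
    - [0,0,0,-4.3,0,-2.5,-0.6]
    - [0,0,0,-1.86,-3.38,2.7,-0.6]
    - [0,0,0,-1.86,-3.38,2.7,-0.6]
    - [0,0,0,-1.86,-3.38,2.7,-0.6]
    - [0,0,0,-1.86,-3.38,2.7,-0.6]
    - [0,0,0,-1.86,-3.38,2.7,-0.6]
    - [0,0,0,-1.86,-3.38,2.7,-0.6]
    - [0,0,0,-1.86,-3.38,2.7,-0.6]

```text
time: 37.05
tcp_pos: [0.5959, 0.0986, 0.2835]
eef_rot: [-0.325, 0.659, -0.564, -0.378]
contact_force: [0.6, -0.3, 0.1]
finger_gap: 0.33
grasp_force: 59.3
```

>>> drive_tool:
  moves:
    - [0,0,0,-1.86,-3.38,2.7,-0.6]
    - [0,0,0,-1.86,-3.38,2.6,-0.6]
    - [0,0,0,0,0,0,-0.6]
    - [0,0,0,0,0,0,-0.6]
    - [0,0,0,0,0,0,-0.6]

```text
time: 37.67
tcp_pos: [0.6521, 0.1699, 0.2879]
eef_rot: [-0.325, 0.657, -0.564, -0.379]
contact_force: [0.1, 0.2, -0.6]
finger_gap: 0.334
grasp_force: 59.3
```

```bash
python3 - <<'E'
from h import *
mouth60(98.6);print(tool()[2]["joint_positions"]);hang()
E
```

```text
turn [ 0.1 -0.1  0.1] rows 1 | to way point [ 0.32 -0.04  0.14] | down [6.06 0.   3.5 ] | tcp now [0.6521 0.1699 0.2879] goal [0.6526 0.1695 0.2145] t 37.675
[-0.094   0.6148  0.6934 -1.0481 -1.8226  0.0558]
120 309
(321, 128) [0.6546 0.1558 0.2339]
(322, 168) [0.6541 0.1555 0.2533]
(323, 208) [0.6538 0.155  0.2716]
(322, 248) [0.6541 0.1558 0.2885]
(323, 288) [0.6537 0.1552 0.3047]
```

>>> drive_tool:
  moves:
    - [0,0,0,0.2,0,-0.35,-0.6]
    - [0,0,0,1.2,0,0.7,-0.6]
    - [0,0,0,1.6,0,0.9,-0.6]
    - [0,0,0,1.6,0,0.9,-0.6]
    - [0,0,0,1.6,0,0.9,-0.6]
    - [0,0,0,0,0,0,-0.6]
    - [0,0,0,0,0,0,-0.6]

```text
time: 38.6
tcp_pos: [0.6534, 0.1658, 0.2185]
eef_rot: [-0.325, 0.657, -0.564, -0.379]
contact_force: [-0.5, 1.1, -0.6]
finger_gap: 0.33
grasp_force: 59.3
```

>>> drive_tool:
  moves:
    - [0,0,0,0,0,0,0]
    - [0,0,0,0,0,0,0.2]
    - [0,0,0,0,0,0,0.2]
    - [0,0,0,-2.5,0,-1.45,0.2]
    - [0,0,0,-3.5,0,-2,0.2]
    - [0,0,0,0,0,0,0.2]

```text
time: 39.35
tcp_pos: [0.654, 0.1658, 0.2917]
eef_rot: [-0.327, 0.659, -0.563, -0.376]
contact_force: [-1.5, -0.4, 0.1]
finger_gap: 0.601
grasp_force: 0.0
```

```bash
python3 - <<'E'
from h import *
C=cam("top");p,d=arm.capture("top")
for c in blobs(wood(p,(385,190,486,265),lo=(5,60,60))):
    q,a,l=rect(C,c,.022);print("bis",q,a%180,l)
grasp30(np.array([.4178,-.3195]),93,.07)
p,d=arm.capture("scene");q,e=arm.capture("wrist")
cv2.imwrite("pics/m9.png",np.hstack([cv2.resize(p[120:270,260:440],None,fx=2.2,fy=2.2),cv2.resize(q,(400,330))]))
E
```

```text
bis [ 0.4178 -0.3186] 91.53657 [0.028  0.0842]
turn [ 1.4 89.8  6.2] rows 10 | to way point [28.38 26.08 41.22] | down [-3.5   0.    6.06] | tcp now [0.6536 0.1659 0.2894] goal [ 0.4167 -0.299   0.0044] t 39.4
```

View pics/m9.png

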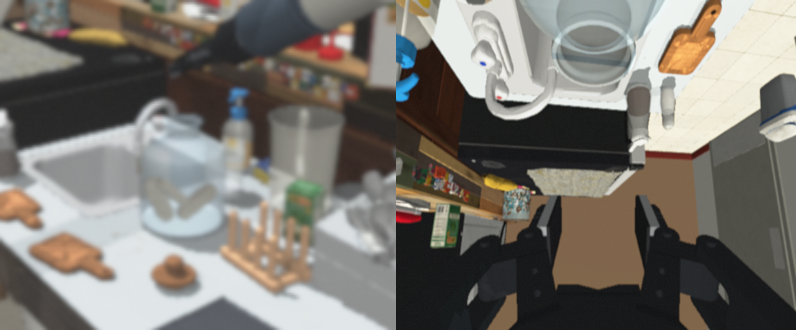

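Biscotti lie in the jar at (160,200) and (200,200). The one left on the sheet is at (0.418, -0.319).

>>> drive_tool:
  moves:
    - [0.1,7.5,0.5,0,0,0,0.2]
    - [0.1,7.5,0.5,0,0,0,0.2]
    - [0.1,7.5,0.5,0,0,0,0.2]
    - [0.1,7.5,0.5,0,0,0,0.2]
    - [0.1,7.5,0.5,0,0,0,0.2]
    - [0.1,7.5,0.5,0,0,0,0.2]

```text
time: 40.25
tcp_pos: [0.653, 0.1659, 0.2865]
eef_rot: [-0.076, 0.736, -0.664, -0.103]
contact_force: [-0.1, 0.3, -1.2]
finger_gap: 0.6
grasp_force: 0.0
```

>>> drive_tool:
  moves:
    - [0.1,7.5,0.5,0,0,0,0.2]
    - [0.1,7.5,0.5,0,0,0,0.2]
    - [0.1,7.5,0.5,0,0,0,0.2]
    - [0.1,7.5,0.5,0,0,0,0.2]
    - [0.1,7.5,0.5,0,0,0,0.2]
    - [0.1,7.5,0.5,0,0,0,0.2]

```text
time: 41.0
tcp_pos: [0.653, 0.1663, 0.2864]
eef_rot: [0.183, 0.702, -0.662, 0.188]
contact_force: [-0.6, -0.3, -0.3]
finger_gap: 0.596
grasp_force: 0.0
```

>>> drive_tool:
  moves:
    - [0,0,0,2.37,2.17,3.44,0.2]
    - [0,0,0,2.37,2.17,3.44,0.2]
    - [0,0,0,2.37,2.17,3.44,0.2]
    - [0,0,0,2.37,2.17,3.44,0.2]
    - [0,0,0,2.37,2.17,3.44,0.2]
    - [0,0,0,2.37,2.17,3.44,0.2]

```text
time: 41.75
tcp_pos: [0.5338, -0.069, 0.1795]
eef_rot: [0.182, 0.703, -0.662, 0.186]
contact_force: [0.2, -0.3, 0.0]
finger_gap: 0.602
grasp_force: 0.0
```

>>> drive_tool:
  moves:
    - [0,0,0,2.37,2.17,3.44,0.2]
    - [0,0,0,2.37,2.17,3.44,0.2]
    - [0,0,0,2.37,2.17,3.44,0.2]
    - [0,0,0,2.37,2.17,3.44,0.2]
    - [0,0,0,2.37,2.17,3.44,0.2]
    - [0,0,0,0,0,0,0.2]
    - [0,0,0,0,0,0,0.2]

```text
time: 42.62
tcp_pos: [0.4369, -0.2624, 0.0924]
eef_rot: [0.181, 0.703, -0.662, 0.186]
contact_force: [-0.5, -0.5, 0.1]
finger_gap: 0.603
grasp_force: 0.0
```

```bash
python3 - <<'E'
from h import *
near([.4178,-.3195],93);grasp30([.4178,-.3195],93);print(tool()[2]["joint_positions"])
E
```

```text
seen (array([ 0.4174, -0.3152], dtype=float32), np.float32(-87.13696), array([0.0301, 0.0888], dtype=float32)) [352.8556 185.0915]
turn [ 0.1 14.9  0.5] rows 2 | to way point [-2.96  2.28  9.09] | down [0. 0. 0.] | tcp now [ 0.4376 -0.262   0.0927] goal [ 0.4171 -0.3064  0.0075] t 42.675
turn [ 0.2 -0.1  0.5] rows 1 | to way point [-1.31  2.28  9.44] | down [0. 0. 0.] | tcp now [ 0.4376 -0.262   0.0927] goal [ 0.4167 -0.299   0.0044] t 42.675
[ 0.0839  0.1776 -0.7287  0.741  -0.8382 -0.5797]
```

>>> drive_tool:
  moves:
    - [0,0,0,1.5,1.1,0.9,0.2]
    - [0,0,0,1.5,1.1,0.9,0.2]
    - [0,0,0,-1.5,0,2.5,0.2]
    - [0,0,0,-1.5,0,2.5,0.2]
    - [0,0,0,-1,0,1.6,0.2]
    - [0,0,0,-0.5,0,0.9,0.2]
    - [0,0,0,0,0,0,0.2]

```text
time: 43.55
tcp_pos: [0.4168, -0.2969, 0.0045]
eef_rot: [0.181, 0.703, -0.662, 0.186]
contact_force: [0.7, 0.2, 1.1]
finger_gap: 0.598
grasp_force: 0.0
```

```bash
python3 - <<'E'
from h import *
grasp30([.4176,-.317],93);print(tool()[2]["joint_positions"],tool()[2]["contact_force"])
E
```

```text
turn [ 0.2 -0.1  0.5] rows 1 | to way point [-0.04  0.03 -0.01] | down [0. 0. 0.] | tcp now [ 0.4168 -0.2969  0.0045] goal [ 0.4165 -0.2965  0.0044] t 43.55
[-0.1179  0.287  -0.9263  1.1417 -0.5764 -0.8684] [0.7495 0.2169 1.078 ]
```

>>> drive_tool:
  moves:
    - [0,0,0,0,0,0,-0.6]
    - [0,0,0,0,0,0,-0.6]
    - [0,0,0,0,0,0,-0.6]
    - [0,0,0,0,0,0,-0.6]
    - [0,0,0,0,0,0,-0.6]
    - [0,0,0,0.5,0,-0.9,-0.6]
    - [0,0,0,1,0,-1.7,-0.6]
    - [0,0,0,1.7,0,-3,-0.6]

```text
time: 44.55
tcp_pos: [0.4152, -0.2967, 0.0688]
eef_rot: [0.182, 0.703, -0.663, 0.185]
contact_force: [0.6, -0.8, 1.2]
finger_gap: 0.334
grasp_force: 59.7
```

>>> drive_tool:
  moves:
    - [0,0,0,2,0,-3.5,-0.6]
    - [0,-7,0,0.5,0,-1,-0.6]
    - [0,-7,0,0,0,-1,-0.6]
    - [0,-7,0,0,0,-1,-0.6]
    - [0,-7,0,0,0,-1,-0.6]
    - [0,-7,0,0,0,-1,-0.6]
    - [0,-7,0,0,0,-1,-0.6]

```text
time: 45.42
tcp_pos: [0.4172, -0.2875, 0.17]
eef_rot: [-0.071, 0.723, -0.683, -0.079]
contact_force: [0.6, 0.4, -0.5]
finger_gap: 0.33
grasp_force: 59.6
```

>>> drive_tool:
  moves:
    - [0,-7,0,0,0,-1,-0.6]
    - [0,-7,0,0,0,-1,-0.6]
    - [0,-7,0,0,0,-1,-0.6]
    - [0,-7,0,0,0,-1,-0.6]
    - [0,-7,0,0,0,-1,-0.6]
    - [0,-7,0,0,0,0,-0.6]
    - [0,-6,0,0,0,0,-0.6]
    - [0,0,0,-3.5,0,-2,-0.6]

```text
time: 46.42
tcp_pos: [0.4181, -0.3089, 0.2486]
eef_rot: [-0.342, 0.624, -0.596, -0.372]
contact_force: [0.5, 0.1, -0.3]
finger_gap: 0.33
grasp_force: 59.6
```

```bash
python3 - <<'E'
from h import *
mouth60(93);print(tool()[2]["joint_positions"]);hang()
E
```

```text
turn [ 0.6  0.7 -0.7] rows 1 | to way point [-26.38 -26.01  38.52] | down [6.06 0.   3.5 ] | tcp now [ 0.4181 -0.3089  0.2486] goal [0.6535 0.1696 0.2145] t 46.425
[-0.8304  0.7481  0.7871 -0.8686 -2.3447  0.4878]
120 309
(321, 128) [ 0.4182 -0.3236  0.1949]
(324, 168) [ 0.4172 -0.3243  0.2142]
(332, 208) [ 0.4142 -0.3258  0.2325]
(323, 248) [ 0.4184 -0.3265  0.2493]
(323, 288) [ 0.4186 -0.3254  0.2651]
```

>>> drive_tool:
  moves:
    - [0,0,0,-2.2,-2.17,3.21,-0.6]
    - [0,0,0,-2.2,-2.17,3.21,-0.6]
    - [0,0,0,-2.2,-2.17,3.21,-0.6]
    - [0,0,0,-2.2,-2.17,3.21,-0.6]
    - [0,0,0,-2.2,-2.17,3.21,-0.6]
    - [0,0,0,-2.2,-2.17,3.21,-0.6]
    - [0,0,0,-2.2,-2.17,3.21,-0.6]
    - [0,0,0,-2.2,-2.17,3.21,-0.6]

```text
time: 47.48
tcp_pos: [0.5751, 0.0122, 0.2762]
eef_rot: [-0.341, 0.629, -0.596, -0.365]
contact_force: [0.7, 0.2, 1.1]
finger_gap: 0.331
grasp_force: 59.7
```

>>> drive_tool:
  moves:
    - [0,0,0,-2.2,-2.17,3.2,-0.6]
    - [0,0,0,-2.2,-2.17,3.2,-0.6]
    - [0,0,0,-2.2,-2.17,3.1,-0.6]
    - [0,0,0,-2.0,-2.17,2.8,-0.6]
    - [0,0,0,0,0,0,-0.6]
    - [0,0,0,0,0,0,-0.6]
    - [0,0,0,0,0,0,-0.6]

```text
time: 48.35
tcp_pos: [0.6529, 0.1639, 0.288]
eef_rot: [-0.341, 0.628, -0.597, -0.365]
contact_force: [0.2, 0.4, -0.3]
finger_gap: 0.332
grasp_force: 59.7
```

```bash
python3 - <<'E'
from h import *
mouth60(93);print(tool()[2]["joint_positions"]);hang()
E
```

```text
turn [ 0.4 -0.2 -0.3] rows 1 | to way point [ 0.02 -0.09  0.67] | down [6.06 0.   3.5 ] | tcp now [0.6529 0.1639 0.288 ] goal [0.6535 0.1696 0.2145] t 48.35
[-0.11    0.5639  0.6065 -1.0441 -1.7389  0.0402]
120 309
(323, 128) [0.6526 0.1492 0.2342]
(324, 168) [0.6524 0.1477 0.254 ]
(324, 208) [0.6525 0.1473 0.272 ]
(323, 248) [0.6531 0.1474 0.2889]
(323, 288) [0.6531 0.1485 0.3048]
```

>>> drive_tool:
  moves:
    - [0,0,0,-0.1,-0.1,0.2,-0.6]
    - [0,0,0,1.2,0,0.7,-0.6]
    - [0,0,0,1.6,0,0.9,-0.6]
    - [0,0,0,1.6,0,0.9,-0.6]
    - [0,0,0,1.6,0,0.9,-0.6]
    - [0,0,0,0,0,0,-0.6]
    - [0,0,0,0,0,0,-0.6]

```text
time: 49.28
tcp_pos: [0.6537, 0.1663, 0.2194]
eef_rot: [-0.341, 0.629, -0.596, -0.364]
contact_force: [0.3, 0.7, 0.4]
finger_gap: 0.331
grasp_force: 59.7
```

>>> drive_tool:
  moves:
    - [0,0,0,0,0,0,0]
    - [0,0,0,0,0,0,0.2]
    - [0,0,0,0,0,0,0.2]
    - [0,0,0,-2.5,0,-1.45,0.2]
    - [0,0,0,-3.5,0,-2,0.2]
    - [0,0,0,0,0,0,0.2]

```text
time: 50.02
tcp_pos: [0.6548, 0.1666, 0.2927]
eef_rot: [-0.343, 0.63, -0.595, -0.362]
contact_force: [-0.0, 0.3, 0.6]
finger_gap: 0.602
grasp_force: 0.0
```

```bash
python3 - <<'E'
from h import *
T,u=orient(90,0);plan([.519,-.007,.15],T,0)
print(tool()[2]["joint_positions"])
C=cam("wrist");P=proj(C,[.654,.16,.2]);print(P)
p,d=arm.capture("scene");q,e=arm.capture("wrist")
cv2.imwrite("pics/m10.png",np.hstack([cv2.resize(p[160:300,240:440],None,fx=2.0,fy=2.0),q[:280,180:580]]))
E
```

```text
turn [ 1.6 59.8  3. ] rows 6 | to way point [17.36 13.58 17.17] | down [0. 0. 0.] | tcp now [0.6548 0.1666 0.2927] goal [ 0.519 -0.007  0.121] t 50.025
[-0.106   0.5612  0.6144 -1.0448 -1.7373  0.0371]
[[324.091   65.2387]]
```

View pics/m10.png

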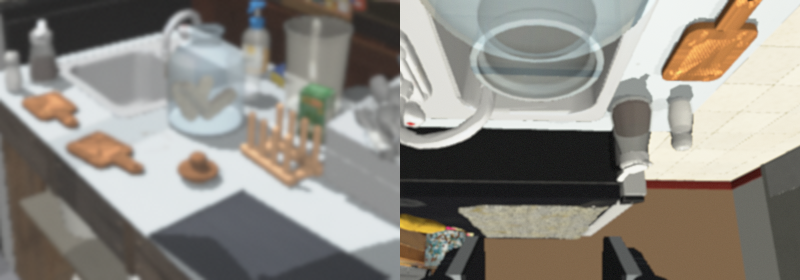

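All four biscotti show inside the jar at (180,100)–(230,105). The lid is at (198,168) and the mouth ring at (536,60). I'm going back for the lid, to the pose where I let it go.

>>> drive_tool:
  moves:
    - [0.2,7.5,0.37,0,0,0,0.2]
    - [0.2,7.5,0.37,0,0,0,0.2]
    - [0.2,7.5,0.37,0,0,0,0.2]
    - [0.2,7.5,0.37,0,0,0,0.2]
    - [0.2,7.5,0.37,0,0,0,0.2]
    - [0.2,7.5,0.37,0,0,0,0.2]
    - [0.2,7.5,0.37,0,0,0,0.2]
    - [0.2,7.3,0.37,0,0,0,0.2]

```text
time: 51.12
tcp_pos: [0.6536, 0.1668, 0.2874]
eef_rot: [0.005, 0.707, -0.707, -0.002]
contact_force: [0.6, -0.9, -0.7]
finger_gap: 0.601
grasp_force: 0.0
```

```bash
python3 - <<'E'
from h import *
T,u=orient(90,0);plan([.5199,-.0095,.18],T,0)
C=cam("wrist");p,d=arm.capture("wrist");cv2.imwrite("pics/w11.png",p)
uv=proj(C,[.655,.16,.2])[0];r=.033*345/ (np.linalg.inv(C[0])@[0,0,1])[2]/(C[1]@[.655,.16,.2]+C[2])[2];print(uv,r)
g=cv2.GaussianBlur(cv2.cvtColor(p,cv2.COLOR_BGR2GRAY),(3,3),0)
x0,y0=int(uv[0]-r*1.5),max(0,int(uv[1]-r*1.5));g=g[y0:y0+int(3*r),x0:x0+int(3*r)]
h=cv2.HoughCircles(g,cv2.HOUGH_GRADIENT_ALT,1.5,5,param1=60,param2=.4,minRadius=int(r*.7),maxRadius=int(r*1.2))
if h is not None:
    for c in h[0][:8]:print(c[2],ray(C,c[:2]+[x0,y0],.2))
E
```

```text
turn [ 0.6 -0.3  0.1] rows 1 | to way point [17.63 13.37 13.64] | down [0. 0. 0.] | tcp now [0.6536 0.1668 0.2874] goal [ 0.5199 -0.0095  0.151 ] t 51.125
[318.748  187.0766] 47.31640089879061
45.347305 [[0.6559 0.1585 0.2   ]]
50.26859 [[0.6748 0.166  0.2   ]]
37.06452 [[0.6559 0.1585 0.2   ]]
42.071625 [[0.6748 0.166  0.2   ]]
```

>>> drive_tool:
  moves:
    - [0.6,-0.3,0.1,2.94,2.23,2.27,0.3]
    - [0,0,0,2.94,2.23,2.27,0.3]
    - [0,0,0,2.94,2.23,2.27,0.3]
    - [0,0,0,2.94,2.23,2.27,0.3]
    - [0,0,0,2.94,2.23,2.27,0.3]
    - [0,0,0,2.94,2.23,2.27,0.3]
    - [0,0,0,0,0,0,0.3]
    - [0,0,0,0,0,0,0.3]

```text
time: 52.18
tcp_pos: [0.5201, -0.0089, 0.151]
eef_rot: [0.003, -0.707, 0.708, 0.001]
contact_force: [0.1, 0.6, 0.0]
finger_gap: 0.655
grasp_force: 0.0
```

```bash
python3 - <<'E'
from h import *
T,u=orient(90,0);plan([.5199,-.0095,.0176+.029],T,0)
C=cam("wrist");p,d=arm.capture("wrist")
for c in blobs(wood(p,(220,80,420,330),lo=(5,100,50)),500):
    P=ray(C,c[:,0,:],.021)[:,:2].astype(np.float32);print(c.mean((0,1)),cv2.minEnclosingCircle(P))
E
```

```text
turn [-0.1  0.3 -0.1] rows 1 | to way point [ 0.06  0.02 13.34] | down [0. 0. 0.] | tcp now [ 0.5201 -0.0089  0.151 ] goal [ 0.5199 -0.0095  0.0176] t 52.175
[323.7448 181.8159] ((0.5189663767814636, -0.006869057193398476), 0.03596286103129387)
```

Unmoved. Down, grip, and lift.

>>> drive_tool:
  moves:
    - [0,0,0,0,0,4,0.2]
    - [0,0,0,0,0,4,0.2]
    - [0,0,0,0,0,3,0.2]
    - [0,0,0,0,0,1.5,0.2]
    - [0,0,0,0,0,0.7,0.2]
    - [0,0,0,0,0,0,0.2]
    - [0,0,0,0,0,0,-0.6]
    - [0,0,0,0,0,0,-0.6]
  squeeze: 80

```text
time: 53.22
tcp_pos: [0.5213, -0.008, 0.0207]
eef_rot: [0.004, -0.707, 0.707, 0.0]
contact_force: [-1.6, 0.9, 5.5]
finger_gap: 0.351
grasp_force: 78.7
```

>>> drive_tool:
  moves:
    - [0,0,0,0,0,0,-0.6]
    - [0,0,0,0,0,0,-0.6]
    - [0,0,0,0,0,0,-0.6]
    - [0,0,0,0,0,-1,-0.6]
    - [0,0,0,0,0,-3,-0.6]
    - [0,0,0,0,0,-5,-0.6]
    - [0,0,0,0,0,-5,-0.6]
    - [0,0,0,0,0,-5,-0.6]

```text
time: 54.22
tcp_pos: [0.5193, -0.0093, 0.2114]
eef_rot: [0.003, -0.707, 0.708, 0.001]
contact_force: [0.7, 0.9, -1.3]
finger_gap: 0.348
grasp_force: 79.2
```

>>> drive_tool:
  moves:
    - [0,0,0,0,0,-5,-0.6]
    - [0,0,0,-2,-1.6,-0.5,-0.6]
    - [0,0,0,-3,-2.4,0,-0.6]
    - [0,0,0,-3,-2.4,0,-0.6]
    - [0,0,0,-3,-2.4,0,-0.6]
    - [0,0,0,-3,-2.4,0,-0.6]
    - [0,0,0,-2.6,-2.3,0,-0.6]
    - [0,0,0,0,0,0,-0.6]

```text
time: 55.22
tcp_pos: [0.6553, 0.1581, 0.2635]
eef_rot: [-0.002, 0.707, -0.707, -0.002]
contact_force: [0.0, -0.5, -1.3]
finger_gap: 0.349
grasp_force: 79.3
```

```bash
python3 - <<'E'
from h import *
T,u=orient(90,0);plan([.6555,.157,.2058+.029],T,0);print(tool()[2]["finger_gap"])
E
```

```text
turn [0.  0.3 0. ] rows 1 | to way point [ 0.11 -0.02  5.77] | down [0. 0. 0.] | tcp now [0.6553 0.1581 0.2635] goal [0.6555 0.157  0.2058] t 55.225
0.3492552525221128
```

>>> drive_tool:
  moves:
    - [0,0.3,0,0.05,0,2,-0.6]
    - [0,0,0,0,0,1.5,-0.6]
    - [0,0,0,0,0,0.7,-0.6]
    - [0,0,0,0,0,0.4,-0.6]
    - [0,0,0,0,0,0,-0.6]
    - [0,0,0,0,0,0,-0.6]

```text
time: 55.98
tcp_pos: [0.6553, 0.1559, 0.22]
eef_rot: [0.001, -0.707, 0.708, -0.001]
contact_force: [0.6, -0.3, -1.4]
finger_gap: 0.343
grasp_force: 79.3
```

>>> drive_tool:
  moves:
    - [0,0,0,0,0,0.4,-0.6]
    - [0,0,0,0,0,0.3,-0.6]
    - [0,0,0,0,0,0,-0.6]
    - [0,0,0,0,0,0,-0.6]

```text
time: 56.48
tcp_pos: [0.6551, 0.1559, 0.2124]
eef_rot: [0.001, -0.707, 0.708, -0.001]
contact_force: [-0.1, 0.6, -1.6]
finger_gap: 0.346
grasp_force: 79.3
```

>>> drive_tool:
  moves:
    - [0,0,0,0,0,0.3,-0.6]
    - [0,0,0,0,0,0.2,-0.6]
    - [0,0,0,0,0,0,-0.6]
    - [0,0,0,0,0,0,-0.6]

```text
time: 56.98
tcp_pos: [0.6553, 0.1558, 0.2091]
eef_rot: [0.002, -0.707, 0.707, -0.001]
contact_force: [-2.8, 0.7, 4.9]
finger_gap: 0.344
grasp_force: 80.0
```

>>> drive_tool:
  moves:
    - [0,0,0,0,0,0.2,-0.6]
    - [0,0,0,0,0,0,-0.6]
    - [0,0,0,0,0,0,-0.6]

```text
time: 57.35
tcp_pos: [0.6553, 0.1558, 0.209]
eef_rot: [0.003, -0.707, 0.707, -0.002]
contact_force: [-5.4, -0.1, 11.7]
finger_gap: 0.344
grasp_force: 80.6
```

>>> drive_tool:
  moves:
    - [0,0,0,0,0,-0.1,-0.2]
    - [0,0,0,0,0,0,0.3]
    - [0,0,0,0,0,0,0.3]
    - [0,0,0,0,0,0,0.3]
    - [0,0,0,0,0,-2,0.3]
    - [0,0,0,0,0,-4,0.3]
    - [0,0,0,0,0,-5,0.3]
    - [0,0,0,0,0,-3,0.3]

```text
time: 58.35
tcp_pos: [0.655, 0.1556, 0.3494]
eef_rot: [0.002, -0.707, 0.708, -0.002]
contact_force: [0.4, 0.4, -0.3]
finger_gap: 0.648
grasp_force: 0.0
```

```bash
python3 - <<'E'
from h import *
t,R,s=tool();print(t,s["joint_positions"])
C=cam("wrist");p,d=arm.capture("wrist")
m=wood(p,(230,100,420,330),lo=(5,110,50));c=max(blobs(m),key=cv2.contourArea)
P=ray(C,c[:,0,:],.209)[:,:2].astype(np.float32);print(cv2.minEnclosingCircle(P),cv2.fitEllipse(P))
ys,xs=np.where(m);Q=np.array([pt(C,(x,y),d[y,x]) for x,y in zip(xs[::7],ys[::7])]);Q=Q[(abs(Q[:,2]-.209)<.006)]
A=np.c_[Q[:,:2]-Q[:,:2].mean(0),np.ones(len(Q))];print(len(Q),np.linalg.lstsq(A,Q[:,2],rcond=None)[0])
for roi in((370,60,640,232),(365,232,640,400)):
    for c in blobs(wood(p,roi),800):print("board",c.mean((0,1)),rect(C,c,.012))
E
```

```text
[0.655  0.1556 0.3494] [ 0.4653  0.5492  0.8615  0.0014 -1.8776 -0.4665]
((0.6544007658958435, 0.15724557638168335), 0.03604583814740181) ((0.6543011665344238, 0.1571512520313263), (0.07041531801223755, 0.07080529630184174), 167.2462921142578)
590 [-0.0043  0.0029  0.2083]
board [489.5556 140.2654] (array([0.4259, 0.1416], dtype=float32), np.float32(-78.65345), array([0.0894, 0.1683], dtype=float32))
board [475.8265 268.25  ] (array([0.4203, 0.3431], dtype=float32), np.float32(-45.251816), array([0.085 , 0.1017], dtype=float32))
```

```bash
cat >> h.py <<'E'
RK=np.array([.6714,-.0548]);RA=86.94
def bpick(q,a,lift=.08):
    T,u=orient(a,-45);plan(np.r_[np.array(q)-.0686*u[:2],.0225],T,lift)
def bplace(k,rk=RK,lift=.12):
    T,v=orient(RA,45);plan(np.r_[rk+(.034*k+.017)*v[:2],.1716],T,lift)
E
python3 - <<'E'
from h import *
bpick([.426,.1425],101.4)
E
```

```text
turn [ -5.1 -44.8 -10.7] rows 5 | to way point [20.21 22.75 18.06] | down [5.66 0.   5.66] | tcp now [0.6556 0.1552 0.3526] goal [0.4355 0.0954 0.002 ] t 58.4
```

>>> drive_tool:
  moves:
    - [-0.85,-7.5,-1.8,0,0,0,0.2]
    - [-0.85,-7.5,-1.8,0,0,0,0.2]
    - [-0.85,-7.5,-1.8,0,0,0,0.2]
    - [-0.85,-7.5,-1.8,0,0,0,0.2]
    - [-0.85,-7.5,-1.8,0,0,0,0.2]
    - [-0.85,-7.3,-1.8,0,0,0,0.2]

```text
time: 59.15
tcp_pos: [0.6549, 0.1554, 0.3467]
eef_rot: [-0.241, 0.714, -0.585, -0.3]
contact_force: [0.3, 0.1, -0.3]
finger_gap: 0.601
grasp_force: 0.0
```

>>> drive_tool:
  moves:
    - [0,0,0,2.53,2.84,2.26,0.2]
    - [0,0,0,2.53,2.84,2.26,0.2]
    - [0,0,0,2.53,2.84,2.26,0.2]
    - [0,0,0,2.53,2.84,2.26,0.2]
    - [0,0,0,2.53,2.84,2.26,0.2]
    - [0,0,0,2.53,2.84,2.26,0.2]
    - [0,0,0,2.53,2.84,2.26,0.2]
    - [0,0,0,2.5,2.84,2.2,0.2]

```text
time: 60.15
tcp_pos: [0.4321, 0.0945, 0.0766]
eef_rot: [-0.239, 0.715, -0.585, -0.298]
contact_force: [-0.4, -0.0, -0.7]
finger_gap: 0.603
grasp_force: 0.0
```

>>> drive_tool:
  moves:
    - [0,0,0,0,0,0,0.2]
    - [0,0,0,0,0,0,0.2]

```text
time: 60.4
tcp_pos: [0.4341, 0.0947, 0.0782]
eef_rot: [-0.24, 0.715, -0.585, -0.298]
contact_force: [0.3, -0.7, 0.7]
finger_gap: 0.601
grasp_force: 0.0
```

```bash
cat >> h.py <<'E'
def bsee():
    C=cam("wrist");p,d=arm.capture("wrist")
    for c in blobs(wood(p,(200,0,440,330)),800):
        # handle: side edges of the part nearest the fingers
        r=rect(C,c,.012);P=ray(C,c[:,0,:],.012);print("seen",r[0],r[1]%180,r[2],"px",c[:,0].min(0),c[:,0].max(0),"y-ends",P[np.argmin(P[:,1])],P[np.argmax(P[:,1])])
E
python3 - <<'E'
from h import *
bpick([.426,.1425],101.4,0);bsee();print(tool()[2]["joint_positions"])
E
```

```text
turn [ 0.4 -0.  -0.2] rows 1 | to way point [ 5.36 -0.15  5.41] | down [0. 0. 0.] | tcp now [0.4341 0.0947 0.0782] goal [0.4355 0.0954 0.002 ] t 60.4
seen [0.2583 0.6148] 98.97085 [0.2134 0.3081] px [303 298] [395 329] y-ends [0.3603 0.475  0.012 ] [0.3397 0.7836 0.012 ]
seen [0.4142 0.3539] 90.42966 [0.0724 0.1899] px [262 244] [324 292] y-ends [0.4271 0.259  0.012 ] [0.4266 0.4489 0.012 ]
seen [0.4259 0.1342] 101.34804 [0.0874 0.1745] px [254  67] [389 229] y-ends [0.4429 0.0486 0.012 ] [0.4437 0.2259 0.012 ]
[-0.0931  0.4024 -0.1135 -0.7542 -1.4027  0.5606]
```

>>> drive_tool:
  moves:
    - [0.4,0,-0.2,1.6,-0.15,1.4,0.2]
    - [0,0,0,1.6,0,1.6,0.2]
    - [0,0,0,1.2,0,1.2,0.2]
    - [0,0,0,0.7,0,0.7,0.2]
    - [0,0,0,0.2,0,0.2,0.2]
    - [0,0,0,0,0,0,0.2]

```text
time: 61.2
tcp_pos: [0.4351, 0.0937, 0.0044]
eef_rot: [-0.242, 0.715, -0.585, -0.296]
contact_force: [-0.3, 0.3, 0.4]
finger_gap: 0.598
grasp_force: 0.0
```

>>> drive_tool:
  moves:
    - [0,0,0,0.1,0,0.1,-0.1]
    - [0,0,0,0,0,0,-0.6]
    - [0,0,0,0,0,0,-0.6]
    - [0,0,0,0,0,0,-0.6]
    - [0,0,0,0,0,0,-0.6]
    - [0,0,0,0,0,0,-0.6]
  squeeze: 100

```text
time: 61.95
tcp_pos: [0.4353, 0.0934, 0.0034]
eef_rot: [-0.243, 0.715, -0.585, -0.296]
contact_force: [-1.1, -2.6, 5.2]
finger_gap: 0.319
grasp_force: 99.0
```

>>> drive_tool:
  moves:
    - [0,0,0,-0.7,0,-0.7,-0.6]
    - [0,0,0,-1.5,0,-1.5,-0.6]
    - [0,0,0,-2.5,0,-2.5,-0.6]
    - [0,0,0,-3,0,-3,-0.6]
    - [0,0,0,-3,0,-3,-0.6]
    - [0,0,0,-3,0,-3,-0.6]
    - [0,0,0,-2,0,-2,-0.6]

```text
time: 62.82
tcp_pos: [0.4348, 0.0936, 0.2283]
eef_rot: [-0.243, 0.716, -0.585, -0.295]
contact_force: [1.1, -0.4, 0.6]
finger_gap: 0.315
grasp_force: 98.7
```

>>> drive_tool:
  moves:
    - [0,7,0,0,0,-0.5,-0.6]
    - [0,7,0,0,0,-0.5,-0.6]
    - [0,7,0,0,0,-0.5,-0.6]
    - [0,7,0,0,0,-0.5,-0.6]
    - [0,7,0,0,0,-0.5,-0.6]
    - [0,7,0,0,0,-0.5,-0.6]
    - [0,7,0,0,0,-0.5,-0.6]

```text
time: 63.7
tcp_pos: [0.4372, 0.0801, 0.2578]
eef_rot: [0.022, 0.773, -0.633, 0.029]
contact_force: [-0.3, 0.0, -0.8]
finger_gap: 0.315
grasp_force: 98.6
```

>>> drive_tool:
  moves:
    - [0,7,0,0,0,0,-0.6]
    - [0,7,0,0,0,0,-0.6]
    - [0,7,0,0,0,0,-0.6]
    - [0,7,0,0,0,0,-0.6]
    - [0,7,0,0,0,0,-0.6]
    - [0,6,0,0,0,0,-0.6]
    - [0,0,0,0,0,0,-0.6]

```text
time: 64.58
tcp_pos: [0.437, 0.0805, 0.2555]
eef_rot: [0.243, 0.715, -0.585, 0.296]
contact_force: [0.4, -0.5, -0.7]
finger_gap: 0.314
grasp_force: 98.7
```

```bash
python3 - <<'E'
from h import *
bplace(-1);print(tool()[2]["finger_gap"],tool()[2]["joint_positions"])
E
```

```text
turn [-10.2  -0.1  10.3] rows 2 | to way point [ 12.42 -24.13  10.21] | down [-8.49  0.    8.49] | tcp now [0.437  0.0805 0.2555] goal [ 0.6694 -0.0923  0.1511] t 64.575
0.3144168001381743 [ 0.9786  0.2139 -0.3352  0.5281 -1.6269 -0.9164]
```

>>> drive_tool:
  moves:
    - [-5.1,0,5.15,0,0,0,-0.6]
    - [-5.1,0,5.15,0,0,0,-0.6]
    - [0,0,0,1.5,-4,1,-0.6]
    - [0,0,0,1.5,-4,1,-0.6]
    - [0,0,0,1.5,-3.5,1.2,-0.6]
    - [0,0,0,1.5,-3.5,1.2,-0.6]
    - [0,0,0,1.5,-3,1.2,-0.6]

```text
time: 65.45
tcp_pos: [0.6133, -0.0235, 0.2711]
eef_rot: [-0.275, -0.635, 0.672, -0.263]
contact_force: [0.1, 0.5, -0.4]
finger_gap: 0.315
grasp_force: 98.9
```

>>> drive_tool:
  moves:
    - [0,0,0,1.5,-3,1.2,-0.6]
    - [0,0,0,1.7,-2,1.6,-0.6]
    - [0,0,0,1.7,-1.1,1.7,-0.6]
    - [0,0,0,0,0,0,-0.6]
    - [0,0,0,0,0,0,-0.6]
    - [0,0,0,0,0,0,-0.6]

```text
time: 66.2
tcp_pos: [0.6696, -0.0911, 0.273]
eef_rot: [-0.277, -0.636, 0.671, -0.264]
contact_force: [-0.3, -1.1, 0.1]
finger_gap: 0.315
grasp_force: 98.8
```

```bash
cat >> h.py <<'E'
def bhang():
    "points of the held board's seen face: plane fit, and its edges"
    t,R,s=tool();C=cam("wrist");p,d=arm.capture("wrist");cv2.imwrite("pics/bh%d.png"%int(s["time"]*10),p)
    m=wood(p,(150,0,490,340));ys,xs=np.where((m>0)&(d>0)&(d<.5));Q=np.array([pt(C,(x,y),d[y,x]) for x,y in zip(xs[::5],ys[::5])])
    Q=Q[(abs(Q[:,0]-t[0])<.06)&(abs(Q[:,1]-t[1])<.05)&(Q[:,2]>t[2]-.16)]
    if len(Q)<30:print("few",len(Q));return
    for _ in range(4):
        A=np.c_[Q[:,[0,2]]-[t[0],t[2]],np.ones(len(Q))];k=np.linalg.lstsq(A,Q[:,1],rcond=None)[0];e=abs(A@k-Q[:,1]);Q=Q[e<max(.002,2*np.median(e))]
    print(len(Q),"y=",k[2],"slope x,z",k[:2],"z range",np.percentile(Q[:,2],[1,99]),"x range",np.percentile(Q[:,0],[1,99]))
    return C,p,d
E
python3 - <<'E'
from h import *
bplace(-1);print(tool()[2]["finger_gap"],tool()[2]["joint_positions"]);C,p,d=bhang() or (0,0,0)
p,d=arm.capture("top");cv2.imwrite("pics/t12.png",p)
E
```

```text
turn [-0.1  0.1 -0.1] rows 1 | to way point [-0.05  0.01  0.22] | down [-8.49  0.    8.49] | tcp now [ 0.6696 -0.0911  0.273 ] goal [ 0.6694 -0.0923  0.1511] t 66.2
0.3145203841497283 [ 0.4112  0.5759  0.209   0.685  -1.6109 -0.5836]
581 y= -0.08254686783206813 slope x,z [-0.0417 -0.0077] z range [0.1436 0.3084] x range [0.6462 0.6832]
```

```bash
cat >> h.py <<'E'
def dowels():
    C=cam("wrist");p,d=arm.capture("wrist")
    K,R,t=C;v,u=np.mgrid[0:400,0:640];X=np.stack([(u-K[0,2])/K[0,0]*d,(v-K[1,2])/K[1,1]*d,d],-1).reshape(-1,3);W=(X-t)@R
    ok=(d.ravel()>.05)&(W[:,2]>.072)&(W[:,2]<.096)&(abs(W[:,0]-RK[0])<.06)&(abs(W[:,1]-RK[1])<.08)
    m=ok.reshape(d.shape).astype(np.uint8);n,l,s,c=cv2.connectedComponentsWithStats(m)
    for i in range(1,n):
        if s[i,4]>25:
            Q=W[(l==i).ravel()];print(s[i,4],"mid",(Q.min(0)+Q.max(0))/2,"span",np.ptp(Q,axis=0))
E
python3 - <<'E'
from h import *
dowels()
E
```

```text
100 mid [ 0.7022 -0.0744  0.0844] span [0.0132 0.0071 0.0161]
95 mid [ 0.6391 -0.0712  0.0858] span [0.0132 0.0069 0.0129]
```

```bash
python3 - <<'E'
from h import *
C=cam("wrist");print("cam",-C[1].T@C[2])
print(proj(C,[[.7036,-.0738,.092],[.7036,-.0738,.03],[.6391,-.07,.092],[.7044,-.04,.09],[.7,-.107,.092]]))
p,d=arm.capture("wrist");a=p[0:240,200:460];cv2.imwrite("pics/m13.png",cv2.resize(a,None,fx=2.4,fy=2.4))
E
```

```text
cam [ 0.6717 -0.0341  0.4222]
[[285.1368 340.2344]
 [290.8924 347.6263]
 [358.1631 340.6785]
 [284.3604 383.8982]
 [289.0494 301.6251]]
```

View pics/m13.png

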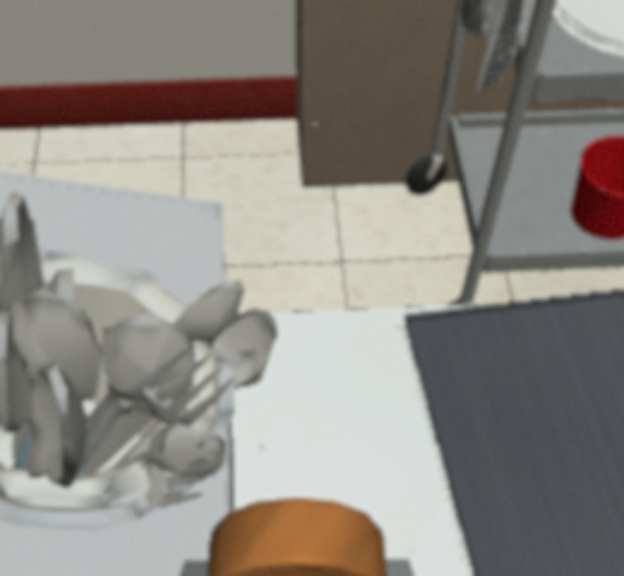

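The lower edge of this crop shows only the top of the held handle; the gripper hides half of the dowels. Their visible edges put the slot within about 2 mm of the target, so I'm going straight down.

>>> drive_tool:
  moves:
    - [0,0,0,-1.4,0,1.4,-0.6]
    - [0,0,0,-1.4,0,1.4,-0.6]
    - [0,0,0,-1.4,0,1.4,-0.6]
    - [0,0,0,0,0,0,-0.6]

```text
time: 66.9
tcp_pos: [0.6689, -0.0919, 0.2107]
eef_rot: [-0.279, -0.636, 0.67, -0.263]
contact_force: [-0.1, -0.1, -0.4]
finger_gap: 0.319
grasp_force: 98.9
```

>>> drive_tool:
  moves:
    - [0,0,0,-1.1,0,1.1,-0.6]
    - [0,0,0,-1.1,0,1.1,-0.6]
    - [0,0,0,0,0,0,-0.6]

```text
time: 67.28
tcp_pos: [0.669, -0.0919, 0.1801]
eef_rot: [-0.279, -0.636, 0.67, -0.263]
contact_force: [-0.3, 0.2, -1.5]
finger_gap: 0.32
grasp_force: 98.9
```

```bash
python3 - <<'E'
from h import *
bplace(-1,lift=0);s=tool()[2];print(s["contact_force"],s["moment"],s["finger_gap"]);bhang()
E
```

```text
turn [ 0.1 -0.   0.1] rows 1 | to way point [-2.03 -0.04  2.07] | down [0. 0. 0.] | tcp now [ 0.669  -0.0919  0.1801] goal [ 0.6694 -0.0923  0.1511] t 67.275
[-0.2852  0.2056 -1.4609] [ 2.3561 -0.1291  0.0409] 0.32021959675603023
542 y= -0.08343407648471861 slope x,z [-0.0442 -0.0095] z range [0.0848 0.215 ] x range [0.6478 0.6834]
```

>>> drive_tool:
  moves:
    - [0,0,0,-1.1,0,1.1,-0.6]
    - [0,0,0,-0.7,0,0.7,-0.6]
    - [0,0,0,0,0,0,-0.6]
    - [0,0,0,0,0,0,-0.6]

```text
time: 67.82
tcp_pos: [0.67, -0.0917, 0.1566]
eef_rot: [-0.277, -0.635, 0.671, -0.264]
contact_force: [0.5, 0.1, -0.9]
finger_gap: 0.316
grasp_force: 98.9
```

>>> drive_tool:
  moves:
    - [0,0,0,-0.2,0,0.2,-0.6]
    - [0,0,0,0,0,0,-0.6]
    - [0,0,0,0,0,0,-0.6]

```text
time: 68.2
tcp_pos: [0.6699, -0.0917, 0.1537]
eef_rot: [-0.277, -0.635, 0.671, -0.264]
contact_force: [0.3, 1.1, -0.6]
finger_gap: 0.314
grasp_force: 98.9
```

>>> drive_tool:
  moves:
    - [0,0,0,-0.2,0,0.2,-0.6]
    - [0,0,0,0,0,0,-0.6]

```text
time: 68.45
tcp_pos: [0.6701, -0.0918, 0.1518]
eef_rot: [-0.277, -0.635, 0.671, -0.264]
contact_force: [-0.4, 1.1, 4.8]
finger_gap: 0.318
grasp_force: 99.4
```

>>> drive_tool:
  moves:
    - [0,0,0,-0.15,0,0.15,-0.6]
    - [0,0,0,0,0,0,-0.6]

```text
time: 68.7
tcp_pos: [0.6702, -0.0922, 0.1517]
eef_rot: [-0.278, -0.635, 0.671, -0.265]
contact_force: [-2.8, 2.3, 11.1]
finger_gap: 0.317
grasp_force: 99.7
```

>>> drive_tool:
  moves:
    - [0,0,0,0.1,0,-0.1,-0.2]
    - [0,0,0,0,0,0,0.2]
    - [0,0,0,0,0,0,0.2]
    - [0,0,0,0,0,-2,0.2]
    - [0,0,0,0,0,-3,0.2]
    - [0,0,0,2,0,-3,0.2]
    - [0,0,0,3,0,-3,0.2]
    - [0,0,0,3,0,-3,0.2]

```text
time: 69.7
tcp_pos: [0.6719, -0.0491, 0.3064]
eef_rot: [-0.278, -0.636, 0.671, -0.263]
contact_force: [1.4, 0.4, 0.9]
finger_gap: 0.603
grasp_force: 0.0
```

```bash
python3 - <<'E'
from h import *
t,R,s=tool();print(s["joint_positions"])
C=cam("wrist");p,d=arm.capture("wrist");m=wood(p,(100,0,540,400))
K,Rc,tt=C;v,u=np.where((m>0)&(d>.05)&(d<.6));X=np.c_[(u-K[0,2])/K[0,0],(v-K[1,2])/K[1,1],np.ones(len(u))]*d[v,u][:,None];W=(X-tt)@Rc
for z in np.arange(.02,.21,.02):
    Q=W[abs(W[:,2]-z)<.01]
    if len(Q)>20:print(round(z,2),len(Q),np.percentile(Q[:,:2],[2,50,98],axis=0).ravel())
C=cam("top");p,d=arm.capture("top")
for c in blobs(wood(p,(200,205,350,262)),300):print("board",c.mean((0,1)),rect(C,c,.012))
bpick([.423,.3675],90.5,.1)
E
```

```text
[ 0.4661  0.6015  0.3376  0.6702 -1.7255 -0.5585]
0.02 956 [ 0.6293 -0.0835  0.6663 -0.0593  0.7138 -0.0386]
0.04 258 [ 0.6354 -0.0841  0.6728 -0.0819  0.7067 -0.0397]
0.06 321 [ 0.6284 -0.084   0.6671 -0.0815  0.7066 -0.0351]
0.08 781 [ 0.6302 -0.1044  0.6596 -0.0696  0.7086 -0.0307]
0.1 447 [ 0.6288 -0.1048  0.656  -0.0809  0.7061 -0.0326]
0.12 886 [ 0.6281 -0.0942  0.6591 -0.0852  0.71   -0.0805]
0.14 114 [ 0.6549 -0.0832  0.6646 -0.0823  0.6766 -0.0816]
0.18 404 [ 0.6563 -0.0928  0.6691 -0.0871  0.6816 -0.0824]
board [237.2627 235.7712] (array([0.4219, 0.3852], dtype=float32), np.float32(-88.45994), array([0.0854, 0.1279], dtype=float32))
turn [ -0.6 -89.8  -4. ] rows 9 | to way point [-11.45  24.65  40.98] | down [7.07 0.   7.07] | tcp now [ 0.6732 -0.0492  0.3108] goal [0.4234 0.3194 0.002 ] t 69.8
```

>>> drive_tool:
  moves:
    - [0,-7,-0.3,0,0,0,0.2]
    - [0,-7,-0.3,0,0,0,0.2]
    - [0,-7,-0.3,0,0,0,0.2]
    - [0,-7,-0.3,0,0,0,0.2]
    - [0,-7,-0.3,0,0,0,0.2]
    - [0,-7,-0.3,0,0,0,0.2]
    - [0,-7,-0.3,0,0,0,0.2]

```text
time: 70.68
tcp_pos: [0.6721, -0.0491, 0.3054]
eef_rot: [0.023, -0.699, 0.714, 0.03]
contact_force: [-0.3, -1.0, 0.2]
finger_gap: 0.595
grasp_force: 0.0
```

>>> drive_tool:
  moves:
    - [0,-7,-0.3,0,0,0,0.2]
    - [0,-7,-0.3,0,0,0,0.2]
    - [0,-7,-0.3,0,0,0,0.2]
    - [0,-7,-0.3,0,0,0,0.2]
    - [0,-7,-0.3,0,0,0,0.2]
    - [0,-5.8,-0.3,0,0,0,0.2]

```text
time: 71.42
tcp_pos: [0.672, -0.05, 0.3049]
eef_rot: [-0.27, 0.655, -0.651, -0.272]
contact_force: [0.3, -0.0, 0.3]
finger_gap: 0.603
grasp_force: 0.0
```

>>> drive_tool:
  moves:
    - [0,0,0,0,4,0,0.2]
    - [0,0,0,0,5,0,0.2]
    - [0,0,0,0,5,0,0.2]
    - [0,0,0,0,5,0,0.2]
    - [0,0,0,0,4,0,0.2]
    - [0,0,0,0,0,0,0.2]

```text
time: 72.18
tcp_pos: [0.44, -0.0511, 0.3058]
eef_rot: [-0.269, 0.656, -0.652, -0.27]
contact_force: [0.7, 0.1, 0.8]
finger_gap: 0.6
grasp_force: 0.0
```

```bash
python3 - <<'E'
from h import *
bpick([.423,.3675],90.5,.1);print(tool()[2]["joint_positions"])
E
```

```text
turn [-0.2 -0.2 -0. ] rows 1 | to way point [-11.8    1.34  40.62] | down [7.07 0.   7.07] | tcp now [ 0.44   -0.0511  0.3058] goal [0.4234 0.3194 0.002 ] t 72.175
[-0.4001  0.2362  0.2768 -0.7486 -1.8811  0.2683]
```

>>> drive_tool:
  moves:
    - [0,0,0,-1.3,0.15,4.5,0.2]
    - [0,0,0,-1.3,0.15,4.5,0.2]
    - [0,0,0,-1.3,0.15,4.5,0.2]
    - [0,0,0,-1.3,0.15,4.5,0.2]
    - [0,0,0,-1.3,0.15,4.5,0.2]
    - [0,0,0,-1.3,0.15,4.5,0.2]
    - [0,0,0,-1.3,0.15,4.5,0.2]

```text
time: 73.05
tcp_pos: [0.4298, 0.2371, 0.1449]
eef_rot: [-0.269, 0.656, -0.651, -0.27]
contact_force: [0.3, 0.2, -0.0]
finger_gap: 0.6
grasp_force: 0.0
```

>>> drive_tool:
  moves:
    - [0,0,0,-1.3,0.15,4.5,0.2]
    - [0,0,0,-1.3,0.15,4.5,0.2]
    - [0,0,0,0,0,0,0.2]
    - [0,0,0,0,0,0,0.2]

```text
time: 73.55
tcp_pos: [0.4262, 0.3175, 0.1002]
eef_rot: [-0.269, 0.656, -0.651, -0.27]
contact_force: [-0.2, 0.6, -0.9]
finger_gap: 0.597
grasp_force: 0.0
```

```bash
python3 - <<'E'
from h import *
bpick([.423,.3675],90.5,0);bsee();print(tool()[2]["joint_positions"])
E
```

```text
turn [-0.1 -0.2  0. ] rows 1 | to way point [6.81 0.28 7.08] | down [0. 0. 0.] | tcp now [0.4262 0.3175 0.1002] goal [0.4234 0.3194 0.002 ] t 73.55
seen [0.3118 0.941 ] 92.71753 [0.1495 0.4193] px [339 289] [395 329] y-ends [0.333  0.7322 0.012 ] [0.3768 1.1489 0.012 ]
seen [0.4221 0.3613] 91.51934 [0.0875 0.1742] px [264  42] [392 209] y-ends [0.4231 0.2742 0.012 ] [0.4521 0.4487 0.012 ]
[ 0.3582  0.2381 -0.2442 -0.9091 -0.9945  0.134 ]
```

>>> drive_tool:
  moves:
    - [0,0,0,2,0.3,2.2,0.2]
    - [0,0,0,2,0,2,0.2]
    - [0,0,0,1.5,0,1.5,0.2]
    - [0,0,0,0.8,0,0.8,0.2]
    - [0,0,0,0.3,0,0.3,0.2]
    - [0,0,0,0,0,0,0.2]
    - [0,0,0,0,0,0,0.2]

```text
time: 74.47
tcp_pos: [0.4237, 0.3187, 0.0066]
eef_rot: [-0.27, 0.656, -0.651, -0.27]
contact_force: [-0.0, -0.2, -0.4]
finger_gap: 0.6
grasp_force: 0.0
```

>>> drive_tool:
  moves:
    - [0,0,0,0,0,0,-0.1]
    - [0,0,0,0,0,0,-0.6]
    - [0,0,0,0,0,0,-0.6]
    - [0,0,0,0,0,0,-0.6]
    - [0,0,0,0,0,0,-0.6]
    - [0,0,0,0,0,0,-0.6]

```text
time: 75.22
tcp_pos: [0.4236, 0.3187, 0.0067]
eef_rot: [-0.27, 0.657, -0.651, -0.27]
contact_force: [-0.5, -2.3, 5.5]
finger_gap: 0.306
grasp_force: 98.1
```

>>> drive_tool:
  moves:
    - [0,0,0,0,0,0,0.1]
    - [0,0,0,0,0,0,0.1]
    - [0,0,0,0.25,0,0.25,0.1]
    - [0,0,0,0,0,0,0.1]
    - [0,0,0,0,0,0,-0.3]
    - [0,0,0,0,0,0,-0.6]
    - [0,0,0,0,0,0,-0.6]
    - [0,0,0,0,0,0,-0.6]

```text
time: 76.22
tcp_pos: [0.4233, 0.3187, 0.0028]
eef_rot: [-0.27, 0.656, -0.651, -0.27]
contact_force: [-0.7, -1.8, 5.7]
finger_gap: 0.323
grasp_force: 99.1
```

>>> drive_tool:
  moves:
    - [0,0,0,0,0,0,-0.6]
    - [0,0,0,-0.7,0,-0.7,-0.6]
    - [0,0,0,-1.5,0,-1.5,-0.6]
    - [0,0,0,-2.5,0,-2.5,-0.6]
    - [0,0,0,-3,0,-3,-0.6]
    - [0,0,0,-3,0,-3,-0.6]
    - [0,0,0,-3,0,-3,-0.6]
    - [0,0,0,-2,0,-2,-0.6]

```text
time: 77.22
tcp_pos: [0.4229, 0.3191, 0.2269]
eef_rot: [-0.27, 0.656, -0.651, -0.269]
contact_force: [-0.4, -0.5, -0.9]
finger_gap: 0.317
grasp_force: 98.8
```

>>> drive_tool:
  moves:
    - [0,7,0,0,0,-0.5,-0.6]
    - [0,7,0,0,0,-0.5,-0.6]
    - [0,7,0,0,0,-0.5,-0.6]
    - [0,7,0,0,0,-0.5,-0.6]
    - [0,7,0,0,0,-0.5,-0.6]
    - [0,7,0,0,0,-0.5,-0.6]
    - [0,7,0,0,0,-0.5,-0.6]

```text
time: 78.1
tcp_pos: [0.4227, 0.3054, 0.2563]
eef_rot: [0.026, 0.709, -0.704, 0.028]
contact_force: [1.5, 0.5, -0.8]
finger_gap: 0.319
grasp_force: 98.6
```

>>> drive_tool:
  moves:
    - [0,7,0,0,0,0,-0.6]
    - [0,7,0,0,0,0,-0.6]
    - [0,7,0,0,0,0,-0.6]
    - [0,7,0,0,0,0,-0.6]
    - [0,7,0,0,0,0,-0.6]
    - [0,6,0,0,0,0,-0.6]
    - [0,0,0,0,0,0,-0.6]

```text
time: 78.97
tcp_pos: [0.4223, 0.3061, 0.2529]
eef_rot: [0.272, 0.655, -0.65, 0.274]
contact_force: [-0.1, 0.9, -0.9]
finger_gap: 0.315
grasp_force: 98.8
```

```bash
python3 - <<'E'
from h import *
bplace(0);print(tool()[2]["finger_gap"],tool()[2]["joint_positions"]);bhang()
E
```

```text
turn [-2.5 -0.4  2.5] rows 1 | to way point [ 26.08 -26.8   23.51] | down [-8.49  0.    8.49] | tcp now [0.4223 0.3061 0.2529] goal [ 0.6712 -0.0583  0.1511] t 78.975
0.3154590267144866 [ 1.1406  0.5963  0.2983  0.3371 -1.9934 -1.1095]
493 y= 0.31538009390266153 slope x,z [ 0.0306 -0.0059] z range [0.1283 0.2882] x range [0.3961 0.4348]
```

>>> drive_tool:
  moves:
    - [-2.5,-0.4,2.5,0,0,-0.5,-0.6]
    - [0,0,0,3.3,0,3,-0.6]
    - [0,0,0,3.3,0,3,-0.6]
    - [0,0,0,3.3,0,3,-0.6]
    - [0,0,0,3.3,0,3,-0.6]
    - [0,0,0,3.3,0,3,-0.6]
    - [0,0,0,3.3,0,3,-0.6]
    - [0,0,0,3.2,0,3,-0.6]

```text
time: 80.03
tcp_pos: [0.4057, -0.0035, 0.2727]
eef_rot: [-0.273, -0.636, 0.673, -0.262]
contact_force: [0.3, 0.1, -0.7]
finger_gap: 0.323
grasp_force: 98.9
```

>>> drive_tool:
  moves:
    - [0,0,0,3.1,0,3,-0.6]
    - [0,0,0,0,-4,0,-0.6]
    - [0,0,0,0,-5,0,-0.6]
    - [0,0,0,0,-5,0,-0.6]
    - [0,0,0,0,-4.8,0,-0.6]
    - [0,0,0,0,-4,0,-0.6]
    - [0,0,0,0,-4,0,-0.6]
    - [0,0,0,0,0,0,-0.6]

```text
time: 81.03
tcp_pos: [0.6725, -0.0605, 0.2723]
eef_rot: [-0.275, -0.635, 0.673, -0.262]
contact_force: [-0.0, 0.7, -0.9]
finger_gap: 0.317
grasp_force: 99.1
```

>>> drive_tool:
  moves:
    - [0,0,0,0,0,0,-0.6]
    - [0,0,0,0,0,0,-0.6]

```text
time: 81.28
tcp_pos: [0.6706, -0.0594, 0.274]
eef_rot: [-0.275, -0.636, 0.672, -0.263]
contact_force: [-0.1, 0.4, -1.1]
finger_gap: 0.313
grasp_force: 99.1
```

```bash
python3 - <<'E'
from h import *
bplace(0);print(tool()[2]["finger_gap"],tool()[2]["joint_positions"]);bhang()
E
```

```text
turn [-0.1  0.3 -0.2] rows 1 | to way point [-0.29 -0.05  0.12] | down [-8.49  0.    8.49] | tcp now [ 0.6706 -0.0594  0.274 ] goal [ 0.6712 -0.0583  0.1511] t 81.275
0.3134921372398825 [ 0.4531  0.5946  0.2515  0.6659 -1.6511 -0.6013]
641 y= -0.05020746773241981 slope x,z [-0.0505 -0.0134] z range [0.1424 0.3089] x range [0.6468 0.692 ]
```

>>> drive_tool:
  moves:
    - [0,0,0,-0.1,0,-0.1,-0.6]
    - [0,0,0,-1.4,0,1.4,-0.6]
    - [0,0,0,-1.4,0,1.4,-0.6]
    - [0,0,0,-1.4,0,1.4,-0.6]
    - [0,0,0,0,0,0,-0.6]
    - [0,0,0,0,0,0,-0.6]

```text
time: 82.08
tcp_pos: [0.6717, -0.0577, 0.2138]
eef_rot: [-0.276, -0.636, 0.672, -0.263]
contact_force: [-0.5, -0.1, 0.2]
finger_gap: 0.32
grasp_force: 99.2
```

>>> drive_tool:
  moves:
    - [0,0,0,-1.1,0,1.1,-0.6]
    - [0,0,0,0,0,0,-0.6]

```text
time: 82.32
tcp_pos: [0.6707, -0.0579, 0.196]
eef_rot: [-0.277, -0.636, 0.671, -0.262]
contact_force: [0.4, -0.5, -1.1]
finger_gap: 0.321
grasp_force: 99.2
```

>>> drive_tool:
  moves:
    - [0,0,0,-1.1,0,1.1,-0.6]
    - [0,0,0,0,0,0,-0.6]
    - [0,0,0,0,0,0,-0.6]

```text
time: 82.7
tcp_pos: [0.6715, -0.0577, 0.1822]
eef_rot: [-0.276, -0.636, 0.672, -0.262]
contact_force: [-0.1, 0.2, -0.2]
finger_gap: 0.315
grasp_force: 99.2
```

>>> drive_tool:
  moves:
    - [0,0,0,-1.1,0,1.1,-0.6]
    - [0,0,0,-0.6,0,0.6,-0.6]
    - [0,0,0,0,0,0,-0.6]
    - [0,0,0,0,0,0,-0.6]

```text
time: 83.2
tcp_pos: [0.6717, -0.0575, 0.1583]
eef_rot: [-0.276, -0.636, 0.672, -0.262]
contact_force: [-0.2, -0.1, 0.5]
finger_gap: 0.319
grasp_force: 99.2
```

>>> drive_tool:
  moves:
    - [0,0,0,-0.25,0,0.25,-0.6]
    - [0,0,0,0,0,0,-0.6]
    - [0,0,0,0,0,0,-0.6]

```text
time: 83.58
tcp_pos: [0.6716, -0.0575, 0.1546]
eef_rot: [-0.276, -0.636, 0.672, -0.262]
contact_force: [0.0, -0.1, 0.1]
finger_gap: 0.314
grasp_force: 99.2
```

>>> drive_tool:
  moves:
    - [0,0,0,-0.2,0,0.2,-0.6]
    - [0,0,0,0,0,0,-0.6]
    - [0,0,0,0,0,0,-0.6]

```text
time: 83.95
tcp_pos: [0.6716, -0.0575, 0.152]
eef_rot: [-0.276, -0.636, 0.672, -0.262]
contact_force: [-0.2, -0.4, 1.1]
finger_gap: 0.32
grasp_force: 99.4
```

>>> drive_tool:
  moves:
    - [0,0,0,-0.15,0,0.15,-0.6]
    - [0,0,0,0,0,0,-0.6]
    - [0,0,0,0,0,0,-0.6]

```text
time: 84.32
tcp_pos: [0.6717, -0.0578, 0.1519]
eef_rot: [-0.276, -0.635, 0.672, -0.264]
contact_force: [-2.6, 1.8, 7.6]
finger_gap: 0.316
grasp_force: 99.8
```

>>> drive_tool:
  moves:
    - [0,0,0,0.1,0,-0.1,-0.2]
    - [0,0,0,0,0,0,0.2]
    - [0,0,0,0,0,0,0.2]
    - [0,0,0,0,0,-2,0.2]
    - [0,0,0,0,0,-3,0.2]
    - [0,0,0,2,0,-3,0.2]
    - [0,0,0,3,0,-3,0.2]
    - [0,0,0,3,0,-3,0.2]

```text
time: 85.32
tcp_pos: [0.6734, -0.0156, 0.3077]
eef_rot: [-0.276, -0.636, 0.671, -0.262]
contact_force: [0.8, 0.5, 0.5]
finger_gap: 0.604
grasp_force: 0.0
```

>>> drive_tool:
  moves:
    - [0,0,0,0,4,0,0.2]
    - [0,0,0,0,5,0,0.2]
    - [0,0,0,0,5,0,0.2]
    - [0,0,0,0,5,0,0.2]
    - [0,0,0,0,0,0,0.2]

```text
time: 85.95
tcp_pos: [0.4818, -0.0056, 0.3072]
eef_rot: [-0.275, -0.636, 0.671, -0.262]
contact_force: [1.3, 0.4, 0.6]
finger_gap: 0.6
grasp_force: 0.0
```

```bash
python3 - <<'E'
from h import *
t,R,s=tool();print(t)
for n,win in(("wrist",(0,0,640,400)),("top",(345,130,412,185)),("top",(295,130,335,172))):
    C=cam(n);p,d=arm.capture(n);m=wood(p,win)
    K,Rc,tt=C;v,u=np.where((m>0)&(d>.05));X=np.c_[(u-K[0,2])/K[0,0],(v-K[1,2])/K[1,1],np.ones(len(u))]*d[v,u][:,None];W=(X-tt)@Rc
    print(n,win)
    for z in(.12,.16,.18,.19,.209,.23):
        Q=W[(abs(W[:,2]-z)<.006)&(W[:,0]>.55)]
        if len(Q)>5:print(z,len(Q),"x",np.percentile(Q[:,0],[2,50,98]),"y",np.percentile(Q[:,1],[2,25,50,75,98]),"zmax",Q[:,2].max())
C=cam("top");p,d=arm.capture("top")
for c in blobs(wood(p,(385,190,486,265),lo=(5,60,60))):print("left on sheet?",c.mean((0,1)))
for c in blobs(wood(p,(200,205,350,262)),100):print("board left?",c.mean((0,1)),cv2.contourArea(c))
E
```

```text
[ 0.4818 -0.0056  0.3072]
wrist (0, 0, 640, 400)
0.12 965 x [0.6254 0.6444 0.7089] y [-0.0918 -0.0839 -0.0558 -0.0478 -0.0444] zmax 0.1259976280960913
0.16 295 x [0.655  0.6678 0.6822] y [-0.0837 -0.0825 -0.0817 -0.0463 -0.0454] zmax 0.16599890273072357
0.18 868 x [0.6549 0.6624 0.68  ] y [-0.0919 -0.0844 -0.0565 -0.0495 -0.0458] zmax 0.1859958506635361
0.19 493 x [0.6608 0.668  0.6769] y [-0.0921 -0.0864 -0.0559 -0.051  -0.0464] zmax 0.18854133172288573
top (345, 130, 412, 185)
0.12 63 x [0.6274 0.6387 0.7102] y [-0.094  -0.0879 -0.058  -0.0525 -0.0471] zmax 0.12587499674201483
0.18 47 x [0.6558 0.6644 0.6823] y [-0.0967 -0.0912 -0.06   -0.0556 -0.0489] zmax 0.1859885525897056
0.19 50 x [0.6598 0.6704 0.681 ] y [-0.0967 -0.0896 -0.0719 -0.0538 -0.0503] zmax 0.19288702311513922
top (295, 130, 335, 172)
0.209 344 x [0.6208 0.6478 0.6875] y [0.124  0.1408 0.1601 0.1749 0.189 ] zmax 0.21483467365657974
0.23 61 x [0.6419 0.655  0.6693] y [0.144  0.1515 0.1571 0.1628 0.1686] zmax 0.23579085507822298
```

```bash
python3 -c "
from rig import arm
print(arm.read_state()['time'],arm.sign_off())"
```

```text
the job is handed in; nothing more can be done
86.15 None
```

I handed the job in at 86 s, and no verdict came back: all four biscotti are in the jar, the lid is level and fully down, both boards stand on the rack runners handle up, the gripper holds nothing, and I never went near the jug or shaker.

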